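# Put the socket set away in its tray

### The job

Put the scattered socket set back into the blue tray: the large socket, the small socket, the long extension bar and the short extension bar each go into the pocket cut to their own shape and size, the sockets standing upright with the square drive end up and the bars lying lengthwise in their slots, all right down on the pocket floors. The plain open spacer sleeve and the plain hexagonal standoff are not part of the set: leave them where they are.

Things in the scene. Friction and masses are not known exactly. Their poses are not given: they have to be found in the camera images.
- large_socket: The large socket: a solid-looking round steel socket 44 mm in diameter and 54 mm high, standing upright on the bench, drive end up: the top 9 mm narrow to 35 mm and in the top face is a 13 mm black square. The wider of the two sockets. Origin: centre of its underside, z up along its axis. Can be gripped across its diameter anywhere below the narrowing.
- small_socket: The small socket: a solid-looking round steel socket 28 mm in diameter and 46 mm high, standing upright on the bench, drive end up: the top 9 mm narrow to 22 mm and in the top face is a 13 mm black square. The slimmer of the two sockets. Origin: centre of its underside, z up along its axis. Can be gripped across its diameter anywhere below the narrowing.
- long_bar: The long extension bar, steel, 100 mm long, lying flat (does not roll): round shaft 14 mm thick with its axis 11 mm up; a collar 22 mm thick, 20 mm long at the -x end; a ring 22 mm thick, 10 mm wide near the +x end, then a 12 mm square stub 12 mm long. Origin: middle of its length, at its underside; x along the bar. Bare shaft at the middle: 58 mm.
- short_bar: The short extension bar, steel, 70 mm long, lying flat (does not roll): round shaft 14 mm thick with its axis 11 mm up; a collar 22 mm thick, 20 mm long at the -x end; a ring 22 mm thick, 10 mm wide near the +x end, then a 12 mm square stub 12 mm long. Origin: middle of its length, at its underside; x along the bar. Bare shaft at the middle: 28 mm.
- nest_large_socket: The large round pocket, 60 mm in diameter and 10 mm deep. Fixed insert 128 (x) x 80 (y) x 13 mm, one of four side by side, two by two, in a low blue tray (rim 20 mm above bench); black top 17 mm, yellow pocket floor 7 mm above bench. Origin: centre of its underside (4 mm above bench), below the pocket's centre.
- nest_small_socket: The small round pocket, 42 mm in diameter and 10 mm deep. Fixed insert 128 (x) x 80 (y) x 13 mm, one of four side by side, two by two, in a low blue tray (rim 20 mm above bench); black top 17 mm, yellow pocket floor 7 mm above bench. Origin: centre of its underside (4 mm above bench), below the pocket's centre.
- nest_long_bar: The long slot, 116 x 34 mm (long along x) and 10 mm deep. Fixed insert 128 (x) x 80 (y) x 13 mm, one of four side by side, two by two, in a low blue tray (rim 20 mm above bench); black top 17 mm, yellow pocket floor 7 mm above bench. Origin: centre of its underside (4 mm above bench), below the pocket's centre. Black finger gap across its middle, 40 (x) x 80, as deep: open at most 40 mm there.
- nest_short_bar: The short slot, 86 x 34 mm (long along x) and 10 mm deep. Fixed insert 128 (x) x 80 (y) x 13 mm, one of four side by side, two by two, in a low blue tray (rim 20 mm above bench); black top 17 mm, yellow pocket floor 7 mm above bench. Origin: centre of its underside (4 mm above bench), below the pocket's centre. Black finger gap across its middle, 40 (x) x 80, as deep: open at most 40 mm there.
- sleeve: Look-alike to leave alone: a plain steel spacer sleeve standing upright, 44 mm in diameter, 40 mm high, an open thin-walled tube (bore 32 mm right through). Origin: centre of its underside, z along its axis.
- standoff: Look-alike to leave alone: a plain hexagonal steel standoff pillar lying down, 80 mm long, 20 mm across flats, the same section all along with no collars. Origin: middle of its length, at its underside; x along it.

How it is judged:
By the outcome, as a careful person would: the job done as asked, in the order asked, and still so for the second after the job is handed in, with the robot touching nothing.
It also fails if it takes over 120 s, if anything falls off the work surface, if the arm or the gripper's body presses on something with over 40 N, if the wrist force passes 120 N, or if a joint passes its speed limit or range.

### The arm

A 6-joint arm with a two-finger parallel gripper is mounted at the origin on the work surface. World frame = base frame: x ahead of the robot, y to its left, z up, the work surface at z = 0. Lengths are in m, angles in rad, forces in N, time in s.
With the tool pointing down it reaches from about 0.3 to 0.875 m from the base axis. Payload 6.4 kg.
Tool frame: the origin (TCP) lies midway between the tips of the shut fingers; the grasp point (between the pads) lies 19 mm behind it (ctrl.pinch_z is the distance from the TCP to the grasp point, in m); z points along the fingers, y is the line along which they close (so a half turn about z gives the same grasp; the last joint's range is limited). The gripper opens to 85 mm and grips with 20 to 120 N. Pads are 22 mm wide; open, the fingers measure 114 mm over their backs; the gripper's body (76 mm by 85 mm) begins 54 mm behind the grasp point. The pads swing forward as they close: fully open they stand 13 mm farther back than shut.
Start: joints at [-1.376, 0.181, 1.607, -0, 1.354, -0.206], TCP at [0.224, -0.529, 0.196] pointing down, gripper open.
Joint ranges: [-2.99, 2.99], [-0.89, 2.07], [0.3, 2.58], [-1.14, 4.28], [0, 2.63], [-3.12, 3.12]. Speed limits (rad/s): [2.57, 2.57, 3.01, 3.14, 3.14, 3.14].

### API

Orientations are given as a unit quaternion [w, x, y, z].
In Python, from bench import ctrl gives the robot as it stands.
- The arm moves only by the tool apply_moves, never from a script. Its argument "moves" is a list of rows, each an object with "jaw": the opening, from 0 (shut) to 1 (fully open); "offset": the shift along the tool's x, y, z in mm, a list of three; "rot": the turn, a rotation vector about the tool's x, y, z in degrees, a list of three. In form: [{"jaw": jaw, "offset": [dx, dy, dz], "rot": [ax, ay, az]}, ...]. A call has exactly 5 rows; each row shifts and turns the commanded pose from where the row before left it, along the tool's axes as they then stand; what a row does not reach is not made up. A row lasts 1/8 s, in which the tool goes at most 62.5 mm and 10.7 degrees, less where a joint would pass 70% of its speed; a pose out of reach is approached as far as the arm can. A call is refused whole if a number of a shift passes 62.5 or a number of a turn 10.7, either way. A call with a gripper value outside its range is refused whole. The fingers move at their own pace and stop on an object; the grip force is fixed at half the most. Time passes only in rows, so rows that do not move let the fingers close, or fill a call up. It gives the time, the measured TCP pose, the force, the opening and the grip force at its end, in the units of the state.
- ctrl.get_obs(): the state, without advancing time (a new reading comes with each control period).
- ctrl.camera(name): name is "scene" or "top" or "wrist"; returns (picture, depth): 400x640x3 uint8, red, green, blue; 400x640 float32, m along the optical axis (not along the pixel's ray), 0 where there is no reading.
- ctrl.camera_params(name): a dict with "K" (3x3 intrinsics, pixels), "dist" ([k1, k2, p1, p2, k3] as OpenCV has them; the pictures are not rectified), "cam_to_world" (4x4, takes a point from camera to world coordinates); the wrist camera has in their place "mount" (4x4, takes a point from camera to tool coordinates, whose origin is the TCP and whose axes are the flange's). Camera axes: x right, y down, z forward; pixel columns grow to the right and rows downward; lengths in m; the calibration is good to about 2 mm. A picture is of the moment at which its call begins: read the wrist's pose just before it. camera_params takes no time and is no camera call.
- ctrl.hand_in(): hands the job in; it is judged then, once.
Trained networks look in the newest picture that a camera, given by its name, has taken for a name from the list of things; names that differ only in an ending like _2 or _b are one class to them, and where a whole thing is asked for, a point or a joint stands for the part that bears it (a point fixed in the world has none). Each returns a list of dicts, best first, with "score" (0 to 1); they miss things now and then, are a little off and sometimes report something else, mostly with a low value. They report only what shows in the picture. A call takes as long as a camera call.
- ctrl.outline_of(camera, target): "region" (400x640 bool, what is visible of it) and "position" ([column, row] in pixels, amid what is visible of it).
The state is a dict: "time_s": time; "q": joint angles; "dq": joint speeds; "joint_efforts": joint torques, N m; "eef_pos": TCP position; "eef_rot": TCP orientation; "wrist_force": force on the tool from outside, world axes, zero at the start; "torque": the same for the moment, N m; "opening": opening from 0.0 (shut) to 1.0 (fully open); "grasp_force": force on a finger pad.
Only numpy, scipy, OpenCV 4.12 (cv2) and the standard library are available. Lean on these libraries where they do the work, as an engineer would, in place of code of your own. Each camera call takes 0.05 s, during which the arm holds its last target. There are 200 camera calls.

## Working session

There is one attempt and no reset: what is moved stays moved. The work goes in short steps, Python scripts to look and compute and a tool call to move; the robot and the scene stay as the last step left them, time stands still between calls to the robot, and variables do not carry over. Pictures are saved under pics/ and viewed, at most 14 in all, crops included, and the job is handed in when it is done.

Besides the shell and the picture viewer there is one more tool, called after "Request:" in YAML: its name, and indented under it one key for each argument. apply_moves: Moves the arm, as the interface text tells. Its arguments: {"type":"object","properties":{"moves":{"type":"array"}},"required":["moves"]}

```bash
ls; mkdir -p pics
cat > h.py <<'E'
import numpy as np, cv2
from bench import ctrl
def snap(cam,fn=None):
    o=ctrl.get_obs(); im,d=ctrl.camera(cam)
    if fn: cv2.imwrite('pics/'+fn,im[:,:,::-1])
    return o,im,d
def R(q):
    from scipy.spatial.transform import Rotation as Ro
    return Ro.from_quat([q[1],q[2],q[3],q[0]]).as_matrix()
def c2w(cam,o):
    p=ctrl.camera_params(cam)
    if cam!='wrist': return p,np.array(p['cam_to_world'])
    T=np.eye(4);T[:3,:3]=R(o['eef_rot']);T[:3,3]=o['eef_pos']
    return p,T@np.array(p['mount'])
def cloud(cam,o,d,mask):
    p,T=c2w(cam,o); v,u=np.nonzero(mask&(d>0))
    n=cv2.undistortPoints(np.stack([u,v],1).astype(float)[:,None],np.array(p['K']),np.array(p['dist']))[:,0]
    z=d[v,u]; P=np.c_[n*z[:,None],z]
    return P@T[:3,:3].T+T[:3,3]
E
python3 - <<'E'
from h import *
for cam in ['top','scene']:
    o,im,d=snap(cam,cam+'0.png')
    for n in ['large_socket','small_socket','long_bar','short_bar','nest_large_socket','nest_small_socket','nest_long_bar','nest_short_bar','sleeve','standoff']:
        for r in ctrl.outline_of(cam,n)[:2]:
            P=cloud(cam,o,d,r['region'])
            if len(P)<5: continue
            c=cv2.minAreaRect(P[:,:2].astype(np.float32)*1000)
            print(cam,n,round(r['score'],2),np.round(r['position']),'med',np.round(np.median(P,0),3),'zmax',P[:,2].max().round(3),'rect',np.round(c[0]),np.round(c[1]),round(c[2]))
o=ctrl.get_obs();print(o['time_s'],o['eef_pos'],R(o['eef_rot']).round(3),o['opening'],ctrl.pinch_z)
E
```

```text
pics
top large_socket 0.65 [476. 179.] med [ 0.573 -0.374  0.049] zmax 0.062 rect [ 577. -378.] [48. 40.] 17
top small_socket 0.64 [149. 182.] med [0.56  0.367 0.041] zmax 0.052 rect [560. 372.] [25. 30.] 11
top long_bar 0.79 [155. 231.] med [0.448 0.361 0.018] zmax 0.027 rect [449. 363.] [25. 99.] 73
top short_bar 0.73 [415. 203.] med [ 0.523 -0.237  0.019] zmax 0.027 rect [ 523. -239.] [69. 25.] 18
top short_bar 0.29 [281. 207.] med [0.509 0.065 0.017] zmax 0.025 rect [508.  66.] [132.  85.] 3
top nest_large_socket 0.89 [282. 206.] med [0.508 0.066 0.017] zmax 0.025 rect [508.  66.] [127.  81.] 4
top nest_large_socket 0.68 [280. 153.] med [0.639 0.072 0.017] zmax 0.025 rect [637.  73.] [127.  79.] 4
top nest_small_socket 0.75 [281. 153.] med [0.638 0.074 0.017] zmax 0.025 rect [639.  74.] [130.  81.] 4
top nest_long_bar 0.68 [317. 150.] med [ 0.646 -0.007  0.011] zmax 0.024 rect [644.  -6.] [128.  80.] 2
top nest_short_bar 0.69 [318. 206.] med [ 0.515 -0.015  0.015] zmax 0.024 rect [515. -15.] [132.  82.] 3
top sleeve 0.48 [210. 253.] med [0.405 0.237 0.037] zmax 0.046 rect [403. 2
[... 686 characters left out ...]
.065 0.015] zmax 0.021 rect [511.  65.] [133.  90.] 5
scene nest_long_bar 0.69 [284. 232.] med [ 0.643 -0.008  0.01 ] zmax 0.02 rect [645.  -3.] [131.  87.] 3
scene nest_short_bar 0.61 [320. 208.] med [ 0.512 -0.016  0.014] zmax 0.02 rect [516. -14.] [132.  81.] 3
scene sleeve 0.75 [415. 233.] med [0.412 0.245 0.026] zmax 0.042 rect [403. 242.] [51. 43.] 26
scene sleeve 0.65 [284. 231.] med [ 0.643 -0.008  0.011] zmax 0.02 rect [645.  -3.] [132.  87.] 3
scene standoff 0.65 [299. 155.] med [ 0.408 -0.228  0.016] zmax 0.022 rect [ 403. -231.] [86. 23.] 16
1.1 [ 0.22436537 -0.52945295  0.19631827] [[ 0.921  0.39   0.   ]
 [ 0.39  -0.921 -0.   ]
 [ 0.     0.    -1.   ]] 1.0006192275283976 0.0187
```

View pics/top0.png

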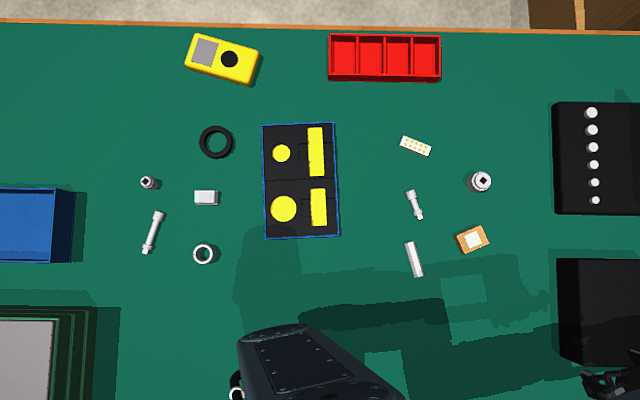

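The top view shows the tray at columns 262–340, rows 122–238. The round pockets are at (281,153) small and (284,209) large, and the slots at (317,152) long and (319,207) short. The large socket is at (481,181), small socket (148,182), long bar (153,232), short bar (415,204), sleeve (204,254) and standoff (414,259). I'll start with the large socket.

Request:
apply_moves:
  moves:
    - {"jaw": 1, "offset": [37, 0, 0], "rot": [0, 0, 0]}
    - {"jaw": 1, "offset": [37, 0, 0], "rot": [0, 0, 0]}
    - {"jaw": 1, "offset": [37, 0, 0], "rot": [0, 0, 0]}
    - {"jaw": 1, "offset": [37, 0, 0], "rot": [0, 0, 0]}
    - {"jaw": 1, "offset": [37, 0, 0], "rot": [0, 0, 0]}

```text
time_s: 1.72
eef_pos: [0.3958, -0.4567, 0.1963]
eef_rot: [0.0, 0.98, 0.199, 0.0]
wrist_force: [-0.9, -0.1, 0.4]
opening: 1.001
grasp_force: 0.0
```

Request:
apply_moves:
  moves:
    - {"jaw": 1, "offset": [37, 0, 0], "rot": [0, 0, 0]}
    - {"jaw": 1, "offset": [37, 0, 0], "rot": [0, 0, 0]}
    - {"jaw": 1, "offset": [37, 0, 0], "rot": [0, 0, 0]}
    - {"jaw": 1, "offset": [30, 0, 0], "rot": [0, 0, 0]}
    - {"jaw": 1, "offset": [0, 0, 0], "rot": [0, 0, 0]}

```text
time_s: 2.35
eef_pos: [0.5261, -0.4009, 0.196]
eef_rot: [-0.0, 0.98, 0.2, 0.0]
wrist_force: [0.4, -1.1, -0.5]
opening: 1.0
grasp_force: 0.0
```

```bash
cat >> h.py <<'E'
def plan(x,y,z,yaw,o=None):
    "delta in current tool axes to TCP world xyz (m), and turn about tool z (deg) to give tool-y axis heading yaw (deg, mod 180)"
    o=o or ctrl.get_obs(); r=R(o['eef_rot']); d=r.T@(np.array([x,y,z])-o['eef_pos'])*1000
    cur=np.degrees(np.arctan2(r[1,1],r[0,1])); t=-((yaw-cur+90)%180-90)  # tool z down
    print('tcp',o['eef_pos'].round(4),'tilt',r[:,2].round(3),'yhead',cur.round(1),'delta mm',d.round(1),'rot',round(t,1),'q6',o['q'][5].round(2),'t',o['time_s'])
def look(name,fn,cam='wrist'):
    o,im,d=snap(cam,fn)
    for r in ctrl.outline_of(cam,name)[:2]:
        P=cloud(cam,o,d,r['region'])
        if len(P)<20: continue
        zt=np.percentile(P[:,2],98); c=cv2.minAreaRect(P[:,:2].astype(np.float32)*1000)
        Q=P[P[:,2]>zt-.004]; ct=cv2.minEnclosingCircle(Q[:,:2].astype(np.float32)*1000)
        print(name,round(r['score'],2),np.round(r['position']),'ztop',zt.round(4),'rect',np.round(c[0],1),np.round(c[1],1),round(c[2],1),'topcircle',np.round(ct[0],1),round(ct[1],1),'n',len(P))
    return o,im,d
E
python3 - <<'E'
from h import *
print(np.array(ctrl.camera_params('wrist')['mount']).round(3))
o,im,d=look('large_socket','w1.png')
plan(.577,-.376,.2,0,o)
# yellow pockets from top & scene
for cam in ['top','scene']:
    o,im,d=snap(cam)
    h=cv2.cvtColor(im,cv2.COLOR_RGB2HSV); m=cv2.inRange(h,(22,150,120),(36,255,255))
    n,l,s,c=cv2.connectedComponentsWithStats(m)
    for i in range(1,n):
        if s[i,4]<60: continue
        P=cloud(cam,o,d,l==i); r=cv2.minAreaRect(P[:,:2].astype(np.float32)*1000)
        if .3<P[:,0].mean()<.75 and abs(P[:,1].mean())<.2: print(cam,c[i].round(),P.mean(0).round(4),np.round(r[0],1),np.round(r[1]),round(r[2],1))
E
```

```text
[[ 0.    -0.96  -0.281  0.071]
 [ 1.    -0.     0.     0.001]
 [-0.    -0.281  0.96  -0.178]
 [ 0.     0.     0.     1.   ]]
large_socket 0.91 [320. 126.] ztop 0.0556 rect [ 577.7 -379. ] [45.9 50.4] 73.2 topcircle [ 578.8 -380.7] 17.6 n 1382
tcp [ 0.5261 -0.4009  0.196 ] tilt [ 0.  0. -1.] yhead -66.9 delta mm [56.6 -2.9 -4. ] rot -66.9 q6 0.34 t 2.35
top [316. 151.] [ 0.6452 -0.0067  0.0079] [643.6  -6.3] [117.  36.] 3.5
top [281. 153.] [0.6398 0.0741 0.0082] [639.4  74.1] [39. 38.] 1.1
top [318. 207.] [ 0.5148 -0.0153  0.0081] [514.8 -14.7] [86. 36.] 4.0
top [283. 208.] [0.5095 0.0656 0.0081] [509.8  65.6] [58. 58.] 46.0
scene [319. 207.] [ 0.5141 -0.0151  0.0058] [517.1 -12.8] [87. 37.] 3.6
scene [340. 220.] [0.5088 0.0646 0.0061] [511.   64.4] [60. 54.] 4.1
scene [284. 232.] [ 0.6452 -0.0069  0.0058] [645.3  -4.1] [117.  37.] 4.6
scene [307. 248.] [0.6388 0.0734 0.0062] [641.5  73.5] [43. 37.] 13.1
```

View pics/w1.png

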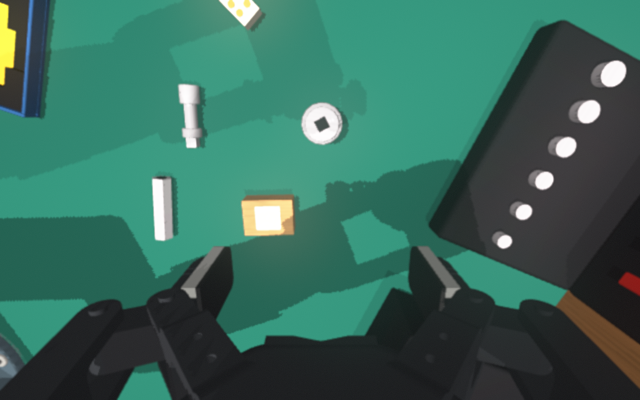

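The wrist view shows the large socket at (322,124), with the peg rack well clear on the right at about (560,150). Next I descend on the socket and grip it.

Request:
apply_moves:
  moves:
    - {"jaw": 1, "offset": [57, 2, 0], "rot": [0, 0, 0]}
    - {"jaw": 1, "offset": [0, 0, 50], "rot": [0, 0, 0]}
    - {"jaw": 1, "offset": [0, 0, 50], "rot": [0, 0, 0]}
    - {"jaw": 1, "offset": [0, 0, 50], "rot": [0, 0, 0]}
    - {"jaw": 1, "offset": [0, 0, 34], "rot": [0, 0, 0]}

```text
time_s: 3.18
eef_pos: [0.5757, -0.3817, 0.0095]
eef_rot: [-0.001, 0.98, 0.198, -0.001]
wrist_force: [0.3, -0.2, -0.6]
opening: 0.995
grasp_force: 0.0
```

Request:
apply_moves:
  moves:
    - {"jaw": 0, "offset": [0, 0, 0], "rot": [0, 0, 0]}
    - {"jaw": 0, "offset": [0, 0, 0], "rot": [0, 0, 0]}
    - {"jaw": 0, "offset": [0, 0, 0], "rot": [0, 0, 0]}
    - {"jaw": 0, "offset": [0, 0, 0], "rot": [0, 0, 0]}
    - {"jaw": 0, "offset": [0, 0, 0], "rot": [0, 0, 0]}

```text
time_s: 3.8
eef_pos: [0.5792, -0.383, 0.0157]
eef_rot: [0.002, 0.98, 0.199, 0.001]
wrist_force: [-1.1, 1.9, 5.9]
opening: 0.356
grasp_force: 58.9
```

Request:
apply_moves:
  moves:
    - {"jaw": 0, "offset": [0, 0, 0], "rot": [0, 0, 0]}
    - {"jaw": 0, "offset": [0, 0, -20], "rot": [0, 0, 0]}
    - {"jaw": 0, "offset": [0, 0, -30], "rot": [0, 0, 0]}
    - {"jaw": 0, "offset": [0, 0, -30], "rot": [0, 0, 0]}
    - {"jaw": 0, "offset": [0, 0, 0], "rot": [0, 0, 0]}

```text
time_s: 4.42
eef_pos: [0.58, -0.3839, 0.0973]
eef_rot: [0.003, 0.98, 0.199, 0.002]
wrist_force: [-0.2, -0.3, -4.0]
opening: 0.364
grasp_force: 59.6
```

Run:
```python
from h import *
o,im,d=look('large_socket','w2.png')
r=R(o['eef_rot']);print(r.round(3))
plan(.509,.065,.1,0+3.9,o)
```

```text
large_socket 0.69 [314. 232.] ztop 0.1382 rect [ 571.7 -399.2] [81.7 38.4] 51.3 topcircle [ 581.4 -384.2] 17.8 n 5351
[[ 0.921  0.39   0.006]
 [ 0.39  -0.921 -0.006]
 [ 0.003  0.008 -1.   ]]
tcp [ 0.58   -0.3839  0.0973] tilt [ 0.006 -0.006 -1.   ] yhead -67.0 delta mm [ 109.8 -441.    -5.6] rot -70.9 q6 0.42 t 4.425
```

View pics/w2.png

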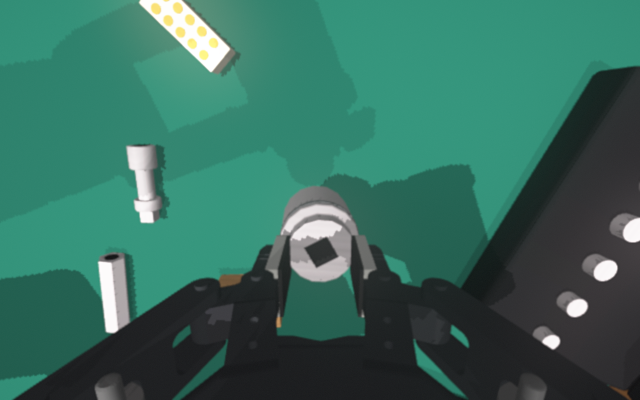

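The socket is held upright, its drive end at (320,248). I carry it to above the large round pocket.

Request:
apply_moves:
  moves:
    - {"jaw": 0, "offset": [9, -37, 0], "rot": [0, 0, 0]}
    - {"jaw": 0, "offset": [9, -37, 0], "rot": [0, 0, 0]}
    - {"jaw": 0, "offset": [9, -37, 0], "rot": [0, 0, 0]}
    - {"jaw": 0, "offset": [9, -37, 0], "rot": [0, 0, 0]}
    - {"jaw": 0, "offset": [9, -37, 0], "rot": [0, 0, 0]}

```text
time_s: 5.15
eef_pos: [0.5455, -0.192, 0.0904]
eef_rot: [-0.001, 0.98, 0.199, -0.001]
wrist_force: [0.1, -0.3, -3.5]
opening: 0.362
grasp_force: 59.9
```

Request:
apply_moves:
  moves:
    - {"jaw": 0, "offset": [9, -37, 0], "rot": [0, 0, 0]}
    - {"jaw": 0, "offset": [9, -37, 0], "rot": [0, 0, 0]}
    - {"jaw": 0, "offset": [9, -37, 0], "rot": [0, 0, 0]}
    - {"jaw": 0, "offset": [9, -37, 0], "rot": [0, 0, 0]}
    - {"jaw": 0, "offset": [9, -37, 0], "rot": [0, 0, 0]}

```text
time_s: 5.78
eef_pos: [0.5146, -0.0046, 0.0907]
eef_rot: [-0.001, 0.98, 0.199, -0.001]
wrist_force: [1.1, -0.2, -2.7]
opening: 0.359
grasp_force: 59.8
```

Request:
apply_moves:
  moves:
    - {"jaw": 0, "offset": [9, -37, 0], "rot": [0, 0, 0]}
    - {"jaw": 0, "offset": [9, -35, 0], "rot": [0, 0, 0]}
    - {"jaw": 0, "offset": [0, 0, 20], "rot": [0, 0, 0]}
    - {"jaw": 0, "offset": [0, 0, 20], "rot": [0, 0, 0]}
    - {"jaw": 0, "offset": [0, 0, 0], "rot": [0, 0, 0]}

```text
time_s: 6.4
eef_pos: [0.5018, 0.0677, 0.0495]
eef_rot: [-0.001, 0.98, 0.199, -0.003]
wrist_force: [-0.9, -0.7, -3.1]
opening: 0.363
grasp_force: 60.0
```

```bash
cat >> h.py <<'E'
def yellow(o,im,d,cam='wrist'):
    h=cv2.cvtColor(im,cv2.COLOR_RGB2HSV); m=cv2.inRange(h,(22,130,100),(36,255,255))
    n,l,s,c=cv2.connectedComponentsWithStats(m)
    for i in range(1,n):
        if s[i,4]<150: continue
        P=cloud(cam,o,d,l==i)
        if len(P)<50: continue
        r=cv2.minAreaRect(P[:,:2].astype(np.float32)*1000)
        print('yel',c[i].round(),'mean',P.mean(0).round(4),'rect',np.round(r[0],1),np.round(r[1]),round(r[2],1))
E
python3 - <<'E'
from h import *
o,im,d=look('large_socket','w3.png'); yellow(o,im,d)
plan(.509,.065,.022,0,o)
E
```

```text
large_socket 0.57 [318. 232.] ztop 0.0905 rect [492.2  52.7] [82.  39.7] 48.6 topcircle [503.4  67.2] 17.8 n 5341
yel [393.  21.] mean [0.6364 0.0729 0.0076] rect [633.9  72.7] [30. 43.] 22.4
yel [500.  68.] mean [ 0.6384 -0.0071  0.0075] rect [637.1  -4.8] [102.  38.] 3.3
yel [330. 181.] mean [0.5219 0.0675 0.0076] rect [519.2  68. ] [43. 60.] 8.1
yel [424. 225.] mean [ 0.5176 -0.0149  0.0075] rect [514.3   5.4] [87. 75.] 4.0
tcp [0.5018 0.0677 0.0495] tilt [-0.006  0.001 -1.   ] yhead -67.0 delta mm [ 5.8  5.3 27.5] rot -67.0 q6 1.07 t 6.4
```

View pics/w3.png

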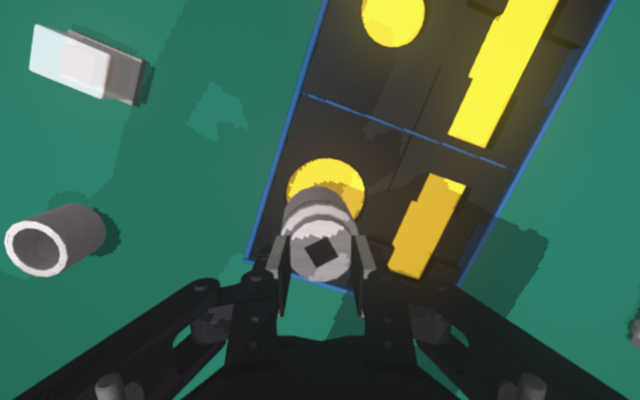

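The socket hangs about 6 mm short of the centre of the large pocket, which shows as yellow around (326,190). I correct that, lower it and release.

Request:
apply_moves:
  moves:
    - {"jaw": 0, "offset": [5, 4, 0], "rot": [0, 0, 0]}
    - {"jaw": 0, "offset": [0, 0, 14], "rot": [0, 0, 0]}
    - {"jaw": 0, "offset": [0, 0, 8], "rot": [0, 0, 0]}
    - {"jaw": 0, "offset": [0, 0, 5], "rot": [0, 0, 0]}
    - {"jaw": 0, "offset": [0, 0, 0], "rot": [0, 0, 0]}

```text
time_s: 7.12
eef_pos: [0.5103, 0.0656, 0.0246]
eef_rot: [-0.0, 0.98, 0.199, -0.001]
wrist_force: [0.5, 0.3, -3.5]
opening: 0.359
grasp_force: 60.0
```

Run:
```python
from h import *
o,im,d=look('large_socket',None); print(o['wrist_force'],o['eef_pos'])
```

```text
[ 0.48725949  0.29949618 -3.54405912] [0.51031976 0.06559876 0.02461261]
```

Request:
apply_moves:
  moves:
    - {"jaw": 0, "offset": [0, 0, 2], "rot": [0, 0, 0]}
    - {"jaw": 0, "offset": [0, 0, 0], "rot": [0, 0, 0]}
    - {"jaw": 1, "offset": [0, 0, 0], "rot": [0, 0, 0]}
    - {"jaw": 1, "offset": [0, 0, 0], "rot": [0, 0, 0]}
    - {"jaw": 1, "offset": [0, 0, 0], "rot": [0, 0, 0]}

```text
time_s: 7.85
eef_pos: [0.5114, 0.0655, 0.0237]
eef_rot: [0.0, 0.98, 0.199, 0.0]
wrist_force: [-0.2, -0.6, -0.1]
opening: 0.973
grasp_force: 0.0
```

Request:
apply_moves:
  moves:
    - {"jaw": 1, "offset": [0, 0, 0], "rot": [0, 0, 0]}
    - {"jaw": 1, "offset": [0, 0, -40], "rot": [0, 0, 0]}
    - {"jaw": 1, "offset": [0, 0, -50], "rot": [0, 0, 0]}
    - {"jaw": 1, "offset": [0, 0, -50], "rot": [0, 0, 0]}
    - {"jaw": 1, "offset": [0, 0, -20], "rot": [0, 0, 0]}

```text
time_s: 8.48
eef_pos: [0.5128, 0.0654, 0.1871]
eef_rot: [0.001, 0.98, 0.199, 0.003]
wrist_force: [-0.2, 0.4, -0.1]
opening: 0.999
grasp_force: 0.0
```

Run:
```python
from h import *
o,im,d=look('large_socket','w4.png')
plan(.50,.34,.2,0,o)
```

```text
large_socket 0.92 [314. 176.] ztop 0.0626 rect [511.5  68.2] [43.3 43. ] 68.1 topcircle [510.9  68. ] 17.5 n 1386
tcp [0.5128 0.0654 0.1871] tilt [ 0.006 -0.001 -1.   ] yhead -67.0 delta mm [  95.5 -257.8  -13.2] rot -67.0 q6 1.07 t 8.475
```

View pics/w4.png

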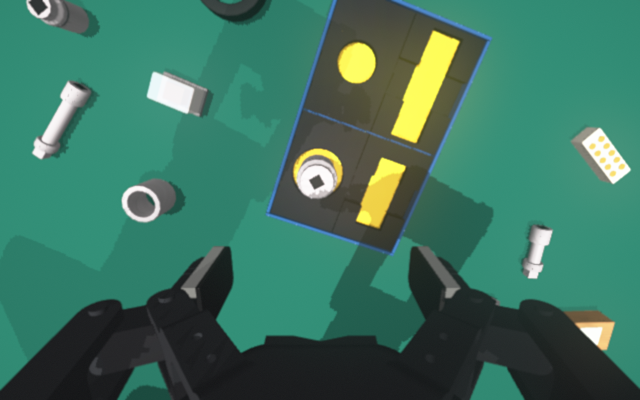

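The large socket stands centred in the large pocket at (318,178), with its top at 61 mm, so it is seated. Next is the small socket.

Request:
apply_moves:
  moves:
    - {"jaw": 1, "offset": [17, -37, 0], "rot": [0, 0, 0]}
    - {"jaw": 1, "offset": [17, -37, 0], "rot": [0, 0, 0]}
    - {"jaw": 1, "offset": [17, -37, 0], "rot": [0, 0, 0]}
    - {"jaw": 1, "offset": [17, -37, 0], "rot": [0, 0, 0]}
    - {"jaw": 1, "offset": [17, -37, 0], "rot": [0, 0, 0]}

```text
time_s: 9.2
eef_pos: [0.5161, 0.2701, 0.1813]
eef_rot: [0.0, 0.98, 0.199, -0.001]
wrist_force: [0.6, -0.2, 0.8]
opening: 0.999
grasp_force: 0.0
```

Request:
apply_moves:
  moves:
    - {"jaw": 1, "offset": [17, -37, 0], "rot": [0, 0, 0]}
    - {"jaw": 1, "offset": [17, -37, 0], "rot": [0, 0, 0]}
    - {"jaw": 1, "offset": [0, 0, 20], "rot": [0, 0, 0]}
    - {"jaw": 1, "offset": [0, 0, 0], "rot": [0, 0, 0]}
    - {"jaw": 1, "offset": [0, 0, 0], "rot": [0, 0, 0]}

```text
time_s: 9.82
eef_pos: [0.5192, 0.3492, 0.1624]
eef_rot: [0.0, 0.98, 0.198, -0.001]
wrist_force: [-0.1, -0.7, -1.2]
opening: 1.001
grasp_force: 0.0
```

Run:
```python
from h import *
o,im,d=look('small_socket','w5.png')
look('long_bar',None)
look('sleeve',None)
plan(.5625,.374,.012,0,o)
```

```text
small_socket 0.97 [314. 130.] ztop 0.0477 rect [561.  375.2] [31.9 29.5] 4.1 topcircle [563.1 374.5] 11.0 n 657
long_bar 0.97 [287. 222.] ztop 0.0225 rect [445.9 365. ] [ 21.9 109.9] 73.5 topcircle [452.3 362.3] 47.6 n 1156
long_bar 0.49 [311. 131.] ztop 0.0479 rect [561.9 375.4] [28.5 32. ] 47.3 topcircle [563.3 374.5] 11.0 n 645
sleeve 0.87 [363. 297.] ztop 0.0411 rect [393.9 232.1] [72.8 51. ] 31.8 topcircle [404.2 241. ] 21.9 n 1560
tcp [0.5192 0.3492 0.1624] tilt [-0.002 -0.001 -1.   ] yhead -67.1 delta mm [ 49.8  -6.  150.4] rot -67.1 q6 1.57 t 9.825
```

View pics/w5.png

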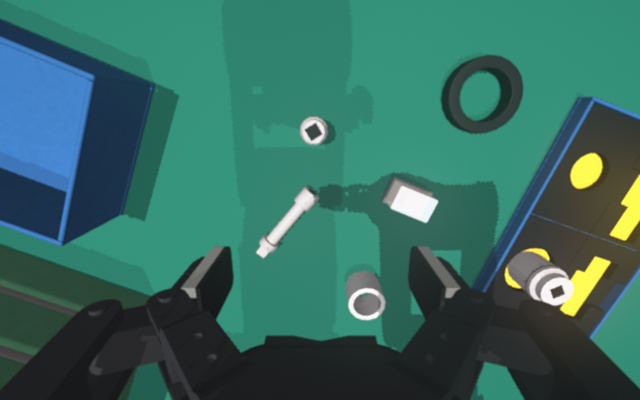

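The small socket is at (314,130); the large one still sits in its pocket at (545,280). I grip the small socket.

Request:
apply_moves:
  moves:
    - {"jaw": 1, "offset": [51, -6, 0], "rot": [0, 0, 0]}
    - {"jaw": 1, "offset": [0, 0, 40], "rot": [0, 0, 0]}
    - {"jaw": 1, "offset": [0, 0, 45], "rot": [0, 0, 0]}
    - {"jaw": 1, "offset": [0, 0, 40], "rot": [0, 0, 0]}
    - {"jaw": 1, "offset": [0, 0, 24], "rot": [0, 0, 0]}

```text
time_s: 10.75
eef_pos: [0.5629, 0.3751, 0.0118]
eef_rot: [0.0, 0.98, 0.199, -0.001]
wrist_force: [0.3, -0.2, 0.5]
opening: 1.0
grasp_force: 0.0
```

Request:
apply_moves:
  moves:
    - {"jaw": 1, "offset": [0, 0, 0], "rot": [0, 0, 0]}
    - {"jaw": 0, "offset": [0, 0, 0], "rot": [0, 0, 0]}
    - {"jaw": 0, "offset": [0, 0, 0], "rot": [0, 0, 0]}
    - {"jaw": 0, "offset": [0, 0, 0], "rot": [0, 0, 0]}
    - {"jaw": 0, "offset": [0, 0, 0], "rot": [0, 0, 0]}

```text
time_s: 11.38
eef_pos: [0.5644, 0.3761, 0.015]
eef_rot: [-0.0, 0.98, 0.199, 0.001]
wrist_force: [0.5, 0.1, -1.0]
opening: 0.148
grasp_force: 0.0
```

Request:
apply_moves:
  moves:
    - {"jaw": 0, "offset": [0, 0, 0], "rot": [0, 0, 0]}
    - {"jaw": 0, "offset": [0, 0, -20], "rot": [0, 0, 0]}
    - {"jaw": 0, "offset": [0, 0, -30], "rot": [0, 0, 0]}
    - {"jaw": 0, "offset": [0, 0, -30], "rot": [0, 0, 0]}
    - {"jaw": 0, "offset": [0, 0, 0], "rot": [0, 0, 0]}

```text
time_s: 12.0
eef_pos: [0.5668, 0.3771, 0.0993]
eef_rot: [-0.001, 0.98, 0.199, 0.004]
wrist_force: [0.3, -0.1, 0.4]
opening: -0.003
grasp_force: 0.0
```

Run:
```python
from h import *
o,im,d=look('small_socket','w6.png')
plan(.6395,.074,.1,0,o)
```

```text
small_socket 0.95 [320. 199.] ztop 0.0476 rect [559.4 373.4] [36.3 28.5] 15.0 topcircle [563.5 374.6] 11.0 n 1049
tcp [0.5668 0.3771 0.0993] tilt [ 0.007  0.003 -1.   ] yhead -67.0 delta mm [-51.3 307.5  -1.1] rot -67.0 q6 1.58 t 12.0
```

The gripper shut empty: I gripped too near the narrowing and the pads slid off. The socket still stands where it was. I'll open and grip lower.

Request:
apply_moves:
  moves:
    - {"jaw": 1, "offset": [-4, 1, 0], "rot": [0, 0, 0]}
    - {"jaw": 1, "offset": [0, 0, 0], "rot": [0, 0, 0]}
    - {"jaw": 1, "offset": [0, 0, 0], "rot": [0, 0, 0]}
    - {"jaw": 1, "offset": [0, 0, 0], "rot": [0, 0, 0]}
    - {"jaw": 1, "offset": [0, 0, 0], "rot": [0, 0, 0]}

```text
time_s: 12.72
eef_pos: [0.5608, 0.3734, 0.0942]
eef_rot: [0.0, 0.98, 0.199, -0.0]
wrist_force: [0.3, 0.1, 0.4]
opening: 0.997
grasp_force: 0.0
```

Request:
apply_moves:
  moves:
    - {"jaw": 1, "offset": [0, 0, 30], "rot": [0, 0, 0]}
    - {"jaw": 1, "offset": [0, 0, 30], "rot": [0, 0, 0]}
    - {"jaw": 1, "offset": [0, 0, 20], "rot": [0, 0, 0]}
    - {"jaw": 1, "offset": [0, 0, 10], "rot": [0, 0, 0]}
    - {"jaw": 1, "offset": [0, 0, 0], "rot": [0, 0, 0]}

```text
time_s: 13.35
eef_pos: [0.5606, 0.3733, 0.0039]
eef_rot: [0.0, 0.98, 0.199, -0.0]
wrist_force: [0.5, 0.1, -0.5]
opening: 0.998
grasp_force: 0.0
```

Run:
```python
from h import *
o,im,d=look('small_socket','w6b.png')
plan(.5635,.3746,.008,0,o);print(o['opening'])
```

```text
small_socket 0.55 [319. 235.] ztop 0.0475 rect [552.5 371.2] [51.4 32.3] 7.0 topcircle [563.3 374.6] 11.4 n 2933
tcp [0.5606 0.3733 0.0039] tilt [-0.001 -0.    -1.   ] yhead -67.0 delta mm [ 3.2 -0.1 -4.1] rot -67.0 q6 1.58 t 13.35
0.9980271116264409
```

Request:
apply_moves:
  moves:
    - {"jaw": 1, "offset": [3, 0, -4], "rot": [0, 0, 0]}
    - {"jaw": 0, "offset": [0, 0, 0], "rot": [0, 0, 0]}
    - {"jaw": 0, "offset": [0, 0, 0], "rot": [0, 0, 0]}
    - {"jaw": 0, "offset": [0, 0, 0], "rot": [0, 0, 0]}
    - {"jaw": 0, "offset": [0, 0, 0], "rot": [0, 0, 0]}

```text
time_s: 14.08
eef_pos: [0.5637, 0.3747, 0.0085]
eef_rot: [-0.0, 0.98, 0.199, 0.0]
wrist_force: [-0.8, -0.2, -0.6]
opening: 0.197
grasp_force: 58.7
```

Request:
apply_moves:
  moves:
    - {"jaw": 0, "offset": [0, 0, 0], "rot": [0, 0, 0]}
    - {"jaw": 0, "offset": [0, 0, 0], "rot": [0, 0, 0]}
    - {"jaw": 0, "offset": [0, 0, 0], "rot": [0, 0, 0]}
    - {"jaw": 0, "offset": [0, 0, 0], "rot": [0, 0, 0]}
    - {"jaw": 0, "offset": [0, 0, 0], "rot": [0, 0, 0]}

```text
time_s: 14.7
eef_pos: [0.5637, 0.3747, 0.0085]
eef_rot: [-0.0, 0.98, 0.199, 0.0]
wrist_force: [-1.6, -0.0, 3.7]
opening: 0.195
grasp_force: 58.8
```

Run:
```python
from h import *
o,im,d=look('small_socket','w7.png')
plan(.5635,.3746,.008,0,o);print(o['opening'])
```

```text
small_socket 0.93 [318. 234.] ztop 0.0477 rect [565.8 373.2] [24.9 31.1] 12.7 topcircle [564.9 374.6] 12.3 n 2315
tcp [0.5637 0.3747 0.0085] tilt [ 0.  0. -1.] yhead -67.0 delta mm [-0.2  0.   0.5] rot -67.0 q6 1.58 t 14.7
0.19472039855364767
```

View pics/w7.png

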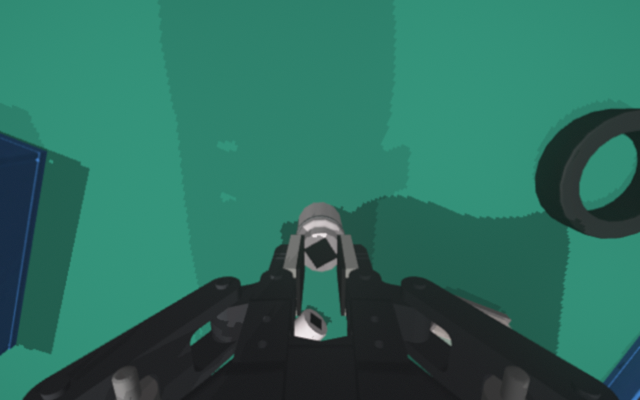

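The small socket is between the pads at (320,250), held with 59 N. I lift it and carry it to its pocket.

Request:
apply_moves:
  moves:
    - {"jaw": 0, "offset": [0, 0, -20], "rot": [0, 0, 0]}
    - {"jaw": 0, "offset": [0, 0, -40], "rot": [0, 0, 0]}
    - {"jaw": 0, "offset": [0, 0, -40], "rot": [0, 0, 0]}
    - {"jaw": 0, "offset": [-6, 38, 0], "rot": [0, 0, 0]}
    - {"jaw": 0, "offset": [-6, 38, 0], "rot": [0, 0, 0]}

```text
time_s: 15.42
eef_pos: [0.5826, 0.2995, 0.1101]
eef_rot: [0.0, 0.98, 0.2, 0.001]
wrist_force: [0.7, 0.1, -1.1]
opening: 0.194
grasp_force: 58.7
```

Request:
apply_moves:
  moves:
    - {"jaw": 0, "offset": [-6, 38, 0], "rot": [0, 0, 0]}
    - {"jaw": 0, "offset": [-6, 38, 0], "rot": [0, 0, 0]}
    - {"jaw": 0, "offset": [-6, 38, 0], "rot": [0, 0, 0]}
    - {"jaw": 0, "offset": [-6, 38, 0], "rot": [0, 0, 0]}
    - {"jaw": 0, "offset": [-6, 38, 0], "rot": [0, 0, 0]}

```text
time_s: 16.05
eef_pos: [0.6288, 0.1118, 0.1092]
eef_rot: [0.0, 0.98, 0.199, 0.0]
wrist_force: [-0.4, 0.2, -0.5]
opening: 0.195
grasp_force: 58.7
```

Request:
apply_moves:
  moves:
    - {"jaw": 0, "offset": [-6, 38, 0], "rot": [0, 0, 0]}
    - {"jaw": 0, "offset": [0, 0, 30], "rot": [0, 0, 0]}
    - {"jaw": 0, "offset": [0, 0, 30], "rot": [0, 0, 0]}
    - {"jaw": 0, "offset": [0, 0, 0], "rot": [0, 0, 0]}
    - {"jaw": 0, "offset": [0, 0, 0], "rot": [0, 0, 0]}

```text
time_s: 16.68
eef_pos: [0.6388, 0.0759, 0.0498]
eef_rot: [0.0, 0.98, 0.199, 0.001]
wrist_force: [-0.1, 0.4, -0.7]
opening: 0.194
grasp_force: 58.7
```

Run:
```python
from h import *
o,im,d=look('small_socket','w8.png');yellow(o,im,d)
plan(.6395,.074,.0165,0,o);print(o['opening'])
```

```text
small_socket 0.76 [317. 232.] ztop 0.0889 rect [623.2  70.6] [60.9 33.4] 8.8 topcircle [640.   74.5] 12.3 n 2327
yel [423. 223.] mean [ 0.656  -0.0055  0.0078] rect [655.6  -3.9] [94. 88.] 43.9
yel [321. 196.] mean [0.6458 0.0773 0.0079] rect [645.   76.8] [33. 42.] 17.1
tcp [0.6388 0.0759 0.0498] tilt [ 0.002 -0.    -1.   ] yhead -67.0 delta mm [-0.1  2.  33.3] rot -67.0 q6 1.1 t 16.675
0.19445714868374353
```

View pics/w8.png

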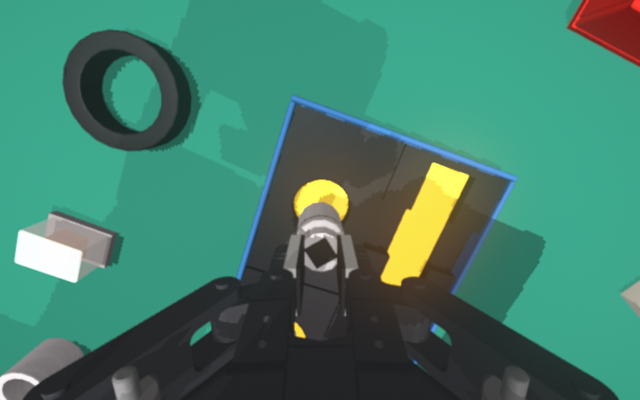

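The socket hangs over the small pocket, yellow at (321,200), within about 1 mm. I lower and release it.

Request:
apply_moves:
  moves:
    - {"jaw": 0, "offset": [0, 1, 15], "rot": [0, 0, 0]}
    - {"jaw": 0, "offset": [0, 0, 10], "rot": [0, 0, 0]}
    - {"jaw": 0, "offset": [0, 0, 5], "rot": [0, 0, 0]}
    - {"jaw": 0, "offset": [0, 0, 2], "rot": [0, 0, 0]}
    - {"jaw": 0, "offset": [0, 0, 0], "rot": [0, 0, 0]}

```text
time_s: 17.4
eef_pos: [0.6385, 0.075, 0.0163]
eef_rot: [0.0, 0.98, 0.199, 0.0]
wrist_force: [-0.6, 0.4, -1.1]
opening: 0.193
grasp_force: 58.7
```

Request:
apply_moves:
  moves:
    - {"jaw": 1, "offset": [0, 0, 0], "rot": [0, 0, 0]}
    - {"jaw": 1, "offset": [0, 0, 0], "rot": [0, 0, 0]}
    - {"jaw": 1, "offset": [0, 0, 0], "rot": [0, 0, 0]}
    - {"jaw": 1, "offset": [0, 0, 0], "rot": [0, 0, 0]}
    - {"jaw": 1, "offset": [0, 0, 0], "rot": [0, 0, 0]}

```text
time_s: 18.02
eef_pos: [0.6384, 0.075, 0.0163]
eef_rot: [0.0, 0.98, 0.199, 0.0]
wrist_force: [-0.6, 0.2, -0.1]
opening: 0.999
grasp_force: 0.0
```

Request:
apply_moves:
  moves:
    - {"jaw": 1, "offset": [0, 0, -40], "rot": [0, 0, 0]}
    - {"jaw": 1, "offset": [0, 0, -50], "rot": [0, 0, 0]}
    - {"jaw": 1, "offset": [0, 0, -50], "rot": [0, 0, 0]}
    - {"jaw": 1, "offset": [0, 0, 0], "rot": [0, 0, 0]}
    - {"jaw": 1, "offset": [0, 0, 0], "rot": [0, 0, 0]}

```text
time_s: 18.65
eef_pos: [0.638, 0.075, 0.1558]
eef_rot: [-0.0, 0.98, 0.199, -0.0]
wrist_force: [-0.0, 0.8, -0.5]
opening: 1.002
grasp_force: 0.0
```

Run:
```python
from h import *
o,im,d=look('small_socket','w9.png')
plan(.449,.363,.16,0,o);plan(.449,.363,.16,-17,o)
```

```text
small_socket 0.76 [319. 182.] ztop 0.0546 rect [640.4  75. ] [24.3 27.7] 22.3 topcircle [638.4  75.1] 11.0 n 698
tcp [0.638  0.075  0.1558] tilt [-0.001  0.    -1.   ] yhead -67.0 delta mm [ -61.6 -338.9   -4.1] rot -67.0 q6 1.1 t 18.65
tcp [0.638  0.075  0.1558] tilt [-0.001  0.    -1.   ] yhead -67.0 delta mm [ -61.6 -338.9   -4.1] rot -50.0 q6 1.1 t 18.65
```

The small socket's top is at 53 mm, at (638.4,75.1), so it is seated. Now the long bar.

Request:
apply_moves:
  moves:
    - {"jaw": 1, "offset": [-9, -37, 0], "rot": [0, 0, 0]}
    - {"jaw": 1, "offset": [-9, -37, 0], "rot": [0, 0, 0]}
    - {"jaw": 1, "offset": [-9, -37, 0], "rot": [0, 0, 0]}
    - {"jaw": 1, "offset": [-9, -37, 0], "rot": [0, 0, 0]}
    - {"jaw": 1, "offset": [-9, -37, 0], "rot": [0, 0, 0]}

```text
time_s: 19.38
eef_pos: [0.5228, 0.2284, 0.1544]
eef_rot: [-0.0, 0.98, 0.199, -0.002]
wrist_force: [0.8, 0.3, -0.4]
opening: 1.003
grasp_force: 0.0
```

Request:
apply_moves:
  moves:
    - {"jaw": 1, "offset": [-9, -37, 0], "rot": [0, 0, 0]}
    - {"jaw": 1, "offset": [-9, -37, 0], "rot": [0, 0, 0]}
    - {"jaw": 1, "offset": [-9, -37, 0], "rot": [0, 0, 0]}
    - {"jaw": 1, "offset": [-9, -37, 0], "rot": [0, 0, 0]}
    - {"jaw": 1, "offset": [-9, -37, 0], "rot": [0, 0, 0]}

```text
time_s: 20.0
eef_pos: [0.4093, 0.3809, 0.1545]
eef_rot: [0.001, 0.98, 0.199, -0.002]
wrist_force: [0.1, -0.6, -0.3]
opening: 1.002
grasp_force: 0.0
```

Request:
apply_moves:
  moves:
    - {"jaw": 1, "offset": [0, 0, 0], "rot": [0, 0, 9.9]}
    - {"jaw": 1, "offset": [0, 0, 0], "rot": [0, 0, 9.9]}
    - {"jaw": 1, "offset": [0, 0, 0], "rot": [0, 0, 9.9]}
    - {"jaw": 1, "offset": [0, 0, 0], "rot": [0, 0, 9.8]}
    - {"jaw": 1, "offset": [0, 0, 0], "rot": [0, 0, 0]}

```text
time_s: 20.62
eef_pos: [0.4102, 0.3801, 0.1547]
eef_rot: [0.001, 0.99, -0.143, -0.001]
wrist_force: [0.1, -0.2, 0.4]
opening: 1.0
grasp_force: 0.0
```

```bash
cat >> h.py <<'E'
def bar(name,fn,cam='wrist'):
    o,im,d=snap(cam,fn)
    r=ctrl.outline_of(cam,name)[0]; P=cloud(cam,o,d,r['region']); P=P[P[:,2]>P[:,2].max()-.012][:,:2]
    m=P.mean(0);w,v=np.linalg.eigh(np.cov((P-m).T)); a=v[:,1]; a*=np.sign(a[0]); s=(P-m)@a; t=(P-m)@np.array([-a[1],a[0]])
    c=m+a*(s.max()+s.min())/2+np.array([-a[1],a[0]])*(np.percentile(t,99)+np.percentile(t,1))/2
    print(name,round(r['score'],2),'centre',c.round(4),'len',np.ptp(s).round(3),'heading',np.degrees(np.arctan2(a[1],a[0])).round(1),'pix',r['position'])
    return o,im,d,c,np.degrees(np.arctan2(a[1],a[0]))
E
python3 - <<'E'
from h import *
o,im,d,c,h=bar('long_bar','w10.png')
plan(*c,.005,h+90,o)
E
```

```text
long_bar 0.83 centre [0.4498 0.3637] len 0.1 heading -16.6 pix [321.5, 129.3]
tcp [0.4102 0.3801 0.1547] tilt [-0.003 -0.001 -1.   ] yhead -106.4 delta mm [ 42.8   4.2 149.6] rot 0.1 q6 2.39 t 20.625
```

View pics/w10.png

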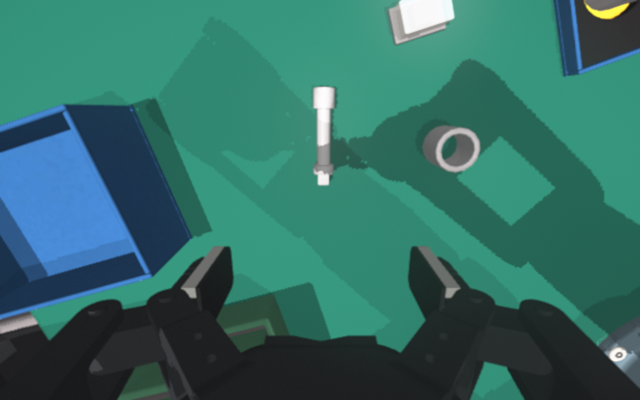

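The long bar is upright in the view at (322,135), aligned with the tool. The sleeve at (452,148) is clear. I grip the bar at mid-shaft.

Request:
apply_moves:
  moves:
    - {"jaw": 1, "offset": [43, 4, 0], "rot": [0, 0, 0]}
    - {"jaw": 1, "offset": [0, 0, 45], "rot": [0, 0, 0]}
    - {"jaw": 1, "offset": [0, 0, 45], "rot": [0, 0, 0]}
    - {"jaw": 1, "offset": [0, 0, 40], "rot": [0, 0, 0]}
    - {"jaw": 0.6, "offset": [0, 0, 0], "rot": [0, 0, 0]}

```text
time_s: 21.35
eef_pos: [0.448, 0.3627, 0.0226]
eef_rot: [0.002, 0.99, -0.143, -0.003]
wrist_force: [-0.2, 0.3, 0.4]
opening: 0.82
grasp_force: 0.0
```

Run:
```python
from h import *
o,im,d,c,h=bar('long_bar','w11.png')
plan(.4498,.3637,.003,-106.6,o)
```

```text
long_bar 0.9 centre [0.4501 0.3637] len 0.101 heading -16.6 pix [315.3, 206.5]
tcp [0.448  0.3627 0.0226] tilt [-0.007 -0.004 -1.   ] yhead -106.4 delta mm [ 1.6 -1.6 19.6] rot 0.2 q6 2.33 t 21.35
```

Request:
apply_moves:
  moves:
    - {"jaw": 0.6, "offset": [2, -1, 10], "rot": [0, 0, 0]}
    - {"jaw": 0.6, "offset": [0, 0, 8], "rot": [0, 0, 0]}
    - {"jaw": 0.6, "offset": [0, 0, 1], "rot": [0, 0, 0]}
    - {"jaw": 0, "offset": [0, 0, 0], "rot": [0, 0, 0]}
    - {"jaw": 0, "offset": [0, 0, 0], "rot": [0, 0, 0]}

```text
time_s: 22.08
eef_pos: [0.4536, 0.365, 0.0076]
eef_rot: [-0.0, 0.99, -0.144, 0.0]
wrist_force: [-0.1, 0.0, -0.7]
opening: 0.18
grasp_force: 0.0
```

Request:
apply_moves:
  moves:
    - {"jaw": 0, "offset": [0, 0, 0], "rot": [0, 0, 0]}
    - {"jaw": 0, "offset": [0, 0, 0], "rot": [0, 0, 0]}
    - {"jaw": 0, "offset": [0, 0, 0], "rot": [0, 0, 0]}
    - {"jaw": 0, "offset": [0, 0, 0], "rot": [0, 0, 0]}
    - {"jaw": 0, "offset": [0, 0, 0], "rot": [0, 0, 0]}

```text
time_s: 22.7
eef_pos: [0.4534, 0.3649, 0.0073]
eef_rot: [-0.0, 0.99, -0.144, -0.0]
wrist_force: [0.5, 0.3, -0.6]
opening: -0.001
grasp_force: 0.0
```

Run:
```python
from h import *
o,im,d,c,h=bar('long_bar','w12.png')
plan(.4498,.3637,.003,-106.6,o)
```

```text
long_bar 0.87 centre [0.4625 0.3572] len 0.003 heading 71.7 pix [321.0, 183.2]
tcp [0.4534 0.3649 0.0073] tilt [-0.  0. -1.] yhead -106.5 delta mm [-3.1  2.1  4.3] rot 0.1 q6 2.33 t 22.7
```

View pics/w12.png

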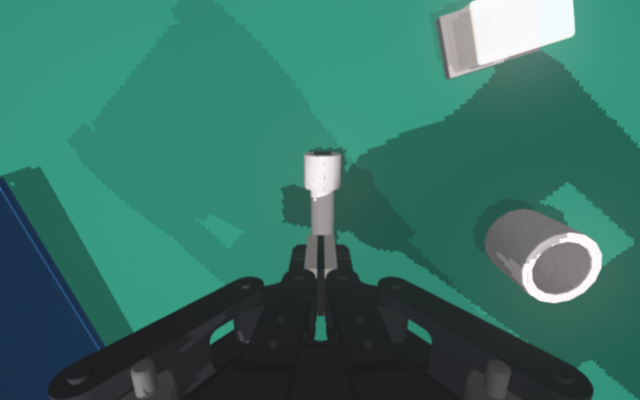

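Request:
apply_moves:
  moves:
    - {"jaw": 0, "offset": [0, 0, -10], "rot": [0, 0, 0]}
    - {"jaw": 0, "offset": [0, 0, -20], "rot": [0, 0, 0]}
    - {"jaw": 1, "offset": [0, 0, -30], "rot": [0, 0, 0]}
    - {"jaw": 1, "offset": [0, 0, -30], "rot": [0, 0, 0]}
    - {"jaw": 1, "offset": [-20, 0, 0], "rot": [0, 0, 0]}

```text
time_s: 23.42
eef_pos: [0.4374, 0.3719, 0.1019]
eef_rot: [-0.002, 0.989, -0.145, 0.003]
wrist_force: [-0.0, -0.1, 0.4]
opening: 0.639
grasp_force: 0.0
```

Request:
apply_moves:
  moves:
    - {"jaw": 1, "offset": [-20, 0, 0], "rot": [0, 0, 0]}
    - {"jaw": 1, "offset": [0, 0, -20], "rot": [0, 0, 0]}
    - {"jaw": 1, "offset": [0, 0, 0], "rot": [0, 0, 0]}
    - {"jaw": 1, "offset": [0, 0, 0], "rot": [0, 0, 0]}
    - {"jaw": 1, "offset": [0, 0, 0], "rot": [0, 0, 0]}

```text
time_s: 24.05
eef_pos: [0.4143, 0.3759, 0.1161]
eef_rot: [0.001, 0.99, -0.144, -0.001]
wrist_force: [0.3, -0.0, -0.1]
opening: 0.996
grasp_force: 0.0
```

Run:
```python
from h import *
o,im,d,c,h=bar('long_bar','w13.png')
plan(*c,.001,h+90,o)
P=cloud('wrist',o,d,ctrl.outline_of('wrist','long_bar')[0]['region'])
a=np.array([np.cos(np.radians(h)),np.sin(np.radians(h))]);s=(P[:,:2]-c)@a*1000
for b in range(-50,50,10):
    k=(s>=b)&(s<b+10); print(b,(P[k,2].max()*1000).round(1) if k.any() else None,end='; ')
```

```text
long_bar 0.61 centre [0.4498 0.3639] len 0.1 heading -16.5 pix [322.3, 140.3]
tcp [0.4143 0.3759 0.1161] tilt [-0.002 -0.001 -1.   ] yhead -106.5 delta mm [ 37.5   1.2 115.1] rot -0.1 q6 2.38 t 24.05
-50 18.5; -40 23.1; -30 22.3; -20 19.5; -10 19.6; 0 19.5; 10 19.7; 20 20.2; 30 23.6; 40 23.3;
```

Run:
```python
from h import *
o,im,d=snap('wrist'); print(o['eef_pos'],o['q'].round(3))
M=np.array(ctrl.camera_params('wrist')['mount'])
m=np.zeros((400,640),bool);m[225:330,170:290]=True
P=cloud('wrist',o,d,m); T=(P-o['eef_pos'])@R(o['eef_rot']); 
F=T[T[:,2]<.05]*1000
print(len(F),F.min(0).round(1),F.max(0).round(1))
for lo in range(-60,20,5):
    k=(F[:,2]>=lo)&(F[:,2]<lo+5)
    if k.any(): print(lo,k.sum(),F[k].min(0).round(0),F[k].max(0).round(0))
```

```text
[0.41482368 0.37598411 0.11663101] [ 0.524  0.233  1.716 -0.     1.194  2.384]
3959 [ -11.2  -55.8 -114.9] [ 18.  -24.7 -47.7]
-60 280 [-11. -56. -60.] [ 12. -41. -55.]
-55 184 [-10. -48. -55.] [ 11. -41. -50.]
-50 38 [ -9. -42. -50.] [  9. -42. -48.]
```

Request:
apply_moves:
  moves:
    - {"jaw": 0, "offset": [0, 0, 0], "rot": [0, 0, 0]}
    - {"jaw": 0, "offset": [0, 0, 0], "rot": [0, 0, 0]}
    - {"jaw": 0, "offset": [0, 0, 0], "rot": [0, 0, 0]}
    - {"jaw": 0, "offset": [0, 0, 0], "rot": [0, 0, 0]}
    - {"jaw": 0, "offset": [0, 0, 0], "rot": [0, 0, 0]}

```text
time_s: 24.88
eef_pos: [0.4151, 0.3763, 0.1173]
eef_rot: [-0.0, 0.99, -0.144, 0.0]
wrist_force: [-0.7, 0.4, 0.0]
opening: 0.003
grasp_force: 0.0
```

Run:
```python
from h import *
o,im,d=snap('wrist','w14.png'); print(o['eef_pos'],o['opening'])
p=ctrl.camera_params('wrist');K=np.array(p['K']);print(K.round(1).tolist())
M=np.array(p['mount']);
for z in (-.05,-.035,-.019,0):
    X=np.linalg.inv(M)@[0,0,z,1]; print(z,cv2.projectPoints(X[None,:3],np.zeros(3),np.zeros(3),K,np.array(p['dist']))[0].ravel().round(0))
for v in range(225,300,5):
    for u in (306,312,330):
        m=np.zeros((400,640),bool);m[v,u]=True
        P=cloud('wrist',o,d,m)
        if len(P): print((u,v),d[v,u].round(3),((P-o['eef_pos'])@R(o['eef_rot'])*1000).round(0)[0],end=' ')
    print()
# bar/fingers seen from scene cam: heights near tcp
o,im,d=snap('scene'); P=cloud('scene',o,d,np.ones((400,640),bool))
D=(P-o['eef_pos'])*1000; k=(np.hypot(D[:,0],D[:,1])<25)&(D[:,2]>-90)&(D[:,2]<100)
print('scene lowest z near tcp rel',np.sort(D[k,2])[:8].round(1),k.sum())
o,im,d=snap('top')
```

```text
[0.4150767  0.37626101 0.11734667] 0.0026468166567455084
[[298.7, 0.0, 320.3], [0.0, 298.7, 196.8], [0.0, 0.0, 1.0]]
-0.05 [318. 265.]
-0.035 [319. 250.]
-0.019 [319. 238.]
0 [319. 226.]
(306, 225) 0.316 [-46. -14. 118.] (312, 225) 0.317 [-46.  -8. 118.] (330, 225) 0.316 [-46.  11. 117.] 
(306, 230) 0.318 [-52. -14. 117.] (312, 230) 0.318 [-52.  -8. 117.] (330, 230) 0.318 [-52.  11. 117.] 
(306, 235) 0.318 [-57. -14. 116.] (312, 235) 0.149 [ 11.  -3. -40.] (330, 235) 0.148 [ 11.   6. -41.] 
(306, 240) 0.321 [-64. -14. 117.] (312, 240) 0.143 [ 11.  -3. -47.] (330, 240) 0.143 [ 11.   6. -46.] 
(306, 245) 0.148 [  7.  -6. -43.] (312, 245) 0.138 [ 11.  -3. -52.] (330, 245) 0.138 [ 11.   5. -51.] 
(306, 250) 0.133 [ 11.  -6. -57.] (312, 250) 0.133 [ 11.  -3. -57.] (330, 250) 0.133 [ 11.   5. -56.] 
(306, 255) 0.129 [ 11.  -5. -61.] (312, 255) 0.128 [ 11.  -3. -62.] (330, 255) 0.128 [ 11.   5. -62.] 
(306, 260) 0.124 [ 11.  -5. -66.] (312, 260) 0.124 [ 11.  -3. -66.] (330, 260) 0.123 [ 11.   5. -67.] 
(306, 265) 0.12 [ 11.  -5. -70.] (312, 265) 0.12 [ 11.  -2. -71.] (330, 265) 0.12 [ 11.   5. -70.] 
(306, 270) 0.115 [ 12.  -5. -76.] (312, 270) 0.118 [ 10.  -2. -72.] (330, 270) 0.118 [ 10.   5. -72.] 
(306, 275) 0.111 [ 12.  -4. -79.] (312, 275) 0.111 [ 12.  -2. -80.] (330, 275) 0.111 [ 12.   4. -79.] 
(306, 280) 0.108 [ 12.  -4. -82.] (312, 280) 0.108 [ 12.  -2. -83.] (330, 280) 0.107 [ 12.   4. -83.] 
(306, 285) 0.104 [ 13.  -4. -87.] (312, 285) 0.103 [ 13.  -2. -87.] (330, 285) 0.105 [ 12.   4. -86.] 
(306, 290) 0.101 [ 12.  -4. -89.] (312, 290) 0.102 [ 12.  -2. -88.] (330, 290) 0.101 [ 12.   4. -90.] 
(306, 295) 0.099 [ 12.  -4. -92.] (312, 295) 0.101 [ 11.  -2. -90.] (330, 295) 0.098 [ 12.   4. -92.] 
scene lowest z near tcp rel [32.8 35.5 36.2 36.6 37.2 37.6 37.9 38.5] 330
```

View pics/w14.png

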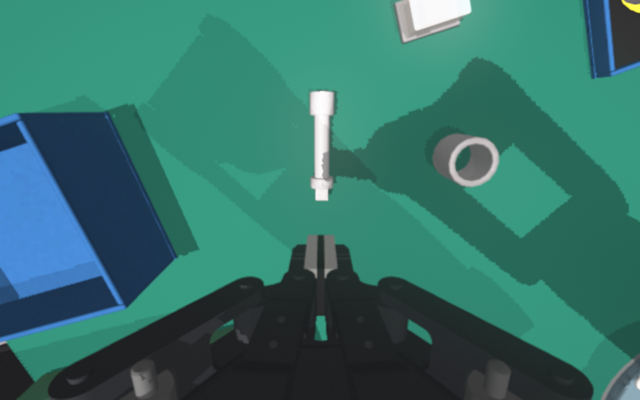

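The reported TCP lies about 32 mm below the real fingertips: both cameras agree, and so do the earlier grips, which held only the sockets' narrow tops. I correct for this and go down in stages.

Request:
apply_moves:
  moves:
    - {"jaw": 0.5, "offset": [37, 2, 0], "rot": [0, 0, 0]}
    - {"jaw": 0.5, "offset": [0, 0, 40], "rot": [0, 0, 0]}
    - {"jaw": 0.5, "offset": [0, 0, 40], "rot": [0, 0, 0]}
    - {"jaw": 0.5, "offset": [0, 0, 40], "rot": [0, 0, 0]}
    - {"jaw": 0.5, "offset": [0, 0, 0], "rot": [0, 0, 0]}

```text
time_s: 25.65
eef_pos: [0.4469, 0.3622, -0.0059]
eef_rot: [0.002, 0.99, -0.144, -0.003]
wrist_force: [0.2, -0.7, 0.3]
opening: 0.5
grasp_force: 0.0
```

Request:
apply_moves:
  moves:
    - {"jaw": 0.5, "offset": [0, 0, 8], "rot": [0, 0, 0]}
    - {"jaw": 0.5, "offset": [0, 0, 0], "rot": [0, 0, 0]}
    - {"jaw": 0.5, "offset": [0, 0, 0], "rot": [0, 0, 0]}
    - {"jaw": 0.5, "offset": [0, 0, 0], "rot": [0, 0, 0]}
    - {"jaw": 0.5, "offset": [0, 0, 0], "rot": [0, 0, 0]}

```text
time_s: 26.28
eef_pos: [0.4503, 0.3639, -0.0102]
eef_rot: [-0.0, 0.99, -0.144, 0.0]
wrist_force: [0.5, 0.2, -0.4]
opening: 0.5
grasp_force: 0.0
```

Run:
```python
from h import *
o,im,d=snap('wrist','w15.png')
plan(.4498,.3637,-.027,-106.6,o); print(o['opening'],o['wrist_force'])
# fingertip world heights: visible finger pixels in the tool frame |x|<14
m=np.zeros((400,640),bool);m[225:300,225:415]=True
P=cloud('wrist',o,d,m);T=(P-o['eef_pos'])@R(o['eef_rot'])*1000
k=(abs(T[:,1])>12)&(abs(T[:,1])<50)&(T[:,2]<-20)&(abs(T[:,0])<14)
print(np.sort(T[k,2])[-10:].round(1),k.sum())
```

```text
tcp [ 0.4503  0.3639 -0.0102] tilt [ 0.001  0.    -1.   ] yhead -106.5 delta mm [-0.4  0.4 16.8] rot 0.1 q6 2.33 t 26.275
0.5001455663036817 [ 0.50336879  0.167225   -0.37802561]
[-37.4 -37.4 -37.2 -37.2 -37.2 -37.1 -37.1 -37.  -37.  -36.9] 4996
```

View pics/w15.png

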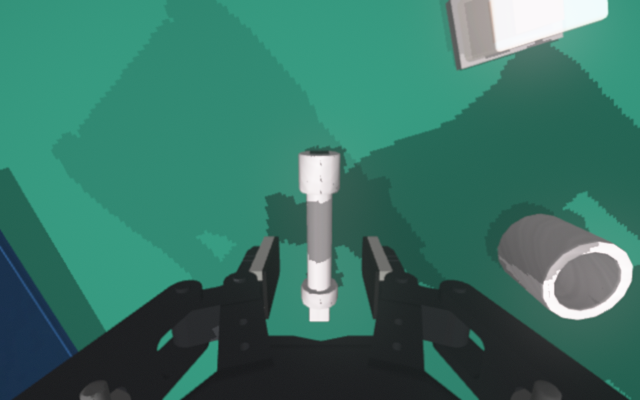

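The fingers straddle the mid-shaft (318,235) and are still about 27 mm up. I lower further and close.

Request:
apply_moves:
  moves:
    - {"jaw": 0.5, "offset": [0, 0, 8], "rot": [0, 0, 0]}
    - {"jaw": 0.5, "offset": [0, 0, 6], "rot": [0, 0, 0]}
    - {"jaw": 0.5, "offset": [0, 0, 4], "rot": [0, 0, 0]}
    - {"jaw": 0.5, "offset": [0, 0, 0], "rot": [0, 0, 0]}
    - {"jaw": 0.5, "offset": [0, 0, 0], "rot": [0, 0, 0]}

```text
time_s: 26.95
eef_pos: [0.45, 0.3638, -0.0287]
eef_rot: [-0.0, 0.99, -0.144, 0.0]
wrist_force: [0.3, -0.1, -0.5]
opening: 0.504
grasp_force: 0.0
```

Request:
apply_moves:
  moves:
    - {"jaw": 0, "offset": [0, 0, 0], "rot": [0, 0, 0]}
    - {"jaw": 0, "offset": [0, 0, 0], "rot": [0, 0, 0]}
    - {"jaw": 0, "offset": [0, 0, 0], "rot": [0, 0, 0]}
    - {"jaw": 0, "offset": [0, 0, 0], "rot": [0, 0, 0]}
    - {"jaw": 0, "offset": [0, 0, 0], "rot": [0, 0, 0]}

```text
time_s: 27.58
eef_pos: [0.4503, 0.364, -0.0282]
eef_rot: [-0.0, 0.99, -0.144, 0.0]
wrist_force: [-1.5, -0.0, 5.2]
opening: 0.148
grasp_force: 60.2
```

The long bar is gripped with 60 N. I lift it, turn it to the tray's heading and carry it across.

Request:
apply_moves:
  moves:
    - {"jaw": 0, "offset": [0, 0, -20], "rot": [0, 0, 0]}
    - {"jaw": 0, "offset": [0, 0, -40], "rot": [0, 0, 0]}
    - {"jaw": 0, "offset": [0, 0, -40], "rot": [0, 0, 0]}
    - {"jaw": 0, "offset": [0, 0, -20], "rot": [0, 0, 0]}
    - {"jaw": 0, "offset": [0, 0, 0], "rot": [0, 0, -10.2]}

```text
time_s: 28.2
eef_pos: [0.4514, 0.3646, 0.0947]
eef_rot: [-0.001, 0.999, -0.053, 0.002]
wrist_force: [1.0, 0.4, -1.8]
opening: 0.147
grasp_force: 59.4
```

Request:
apply_moves:
  moves:
    - {"jaw": 0, "offset": [0, 0, 0], "rot": [0, 0, -10.2]}
    - {"jaw": 0, "offset": [17, 38, 0], "rot": [0, 0, 0]}
    - {"jaw": 0, "offset": [17, 38, 0], "rot": [0, 0, 0]}
    - {"jaw": 0, "offset": [17, 38, 0], "rot": [0, 0, 0]}
    - {"jaw": 0, "offset": [17, 38, 0], "rot": [0, 0, 0]}

```text
time_s: 28.82
eef_pos: [0.5284, 0.2155, 0.0921]
eef_rot: [-0.0, 0.999, 0.034, 0.0]
wrist_force: [0.2, 0.6, -1.1]
opening: 0.145
grasp_force: 59.5
```

Request:
apply_moves:
  moves:
    - {"jaw": 0, "offset": [17, 38, 0], "rot": [0, 0, 0]}
    - {"jaw": 0, "offset": [17, 38, 0], "rot": [0, 0, 0]}
    - {"jaw": 0, "offset": [17, 38, 0], "rot": [0, 0, 0]}
    - {"jaw": 0, "offset": [17, 38, 0], "rot": [0, 0, 0]}
    - {"jaw": 0, "offset": [17, 38, 0], "rot": [0, 0, 0]}

```text
time_s: 29.45
eef_pos: [0.626, 0.0317, 0.092]
eef_rot: [-0.0, 0.999, 0.034, -0.0]
wrist_force: [0.9, -0.3, -1.7]
opening: 0.14
grasp_force: 59.5
```

Request:
apply_moves:
  moves:
    - {"jaw": 0, "offset": [17, 38, 0], "rot": [0, 0, 0]}
    - {"jaw": 0, "offset": [0, 0, 20], "rot": [0, 0, 0]}
    - {"jaw": 0, "offset": [0, 0, 20], "rot": [0, 0, 0]}
    - {"jaw": 0, "offset": [0, 0, 0], "rot": [0, 0, 0]}
    - {"jaw": 0, "offset": [0, 0, 0], "rot": [0, 0, 0]}

```text
time_s: 30.08
eef_pos: [0.6448, -0.0028, 0.0512]
eef_rot: [-0.0, 0.999, 0.034, -0.0]
wrist_force: [0.1, -1.1, -1.2]
opening: 0.141
grasp_force: 59.4
```

Run:
```python
from h import *
o,im,d=snap('wrist','w16.png'); yellow(o,im,d)
o,im,d=snap('scene','s16.png'); yellow(o,im,d,'scene')
print(o['opening'],o['grasp_force'],o['wrist_force'])
bar('long_bar',None)
plan(.6452,-.0066,-.0205,93.8)
```

```text
yel [324. 143.] mean [ 0.6927 -0.0029  0.0106] rect [684.  -3.] [39. 34.] 3.9
yel [220. 197.] mean [0.6457 0.074  0.0078] rect [643.4  72.4] [42. 34.] 48.6
yel [340. 215.] mean [ 0.6377 -0.0195  0.01  ] rect [650.6 -16.5] [59. 12.] 3.7
yel [206. 331.] mean [0.5331 0.0837 0.0232] rect [578.1  61.5] [  9. 156.] 64.4
yel [318. 207.] mean [ 0.5148 -0.0146  0.0061] rect [516.  -13.1] [91. 40.] 5.6
yel [284. 232.] mean [ 0.6447 -0.0069  0.006 ] rect [644.2  -4.7] [111.  38.] 2.4
yel [274. 341.] mean [0.8642 0.2237 0.0319] rect [855.5 211. ] [182.  91.] 74.8
0.14194087407102576 59.429683685302734 [ 0.08460317  0.35781455 -1.08102268]
long_bar 0.89 centre [nan nan] len nan heading nan pix [322.1, 228.3]
tcp [ 0.6457 -0.0036  0.0522] tilt [ 0.001 -0.    -1.   ] yhead -86.1 delta mm [-0.8  3.  72.7] rot 0.1 q6 1.31 t 30.275h.py:46: RuntimeWarning: Degrees of freedom <= 0 for slice
  m=P.mean(0);w,v=np.linalg.eigh(np.cov((P-m).T)); a=v[:,1]; a*=np.sign(a[0]); s=(P-m)@a; t=(P-m)@np.array([-a[1],a[0]])
  c *= np.true_divide(1, fact)
  c *= np.true_divide(1, fact)
```

View pics/w16.png

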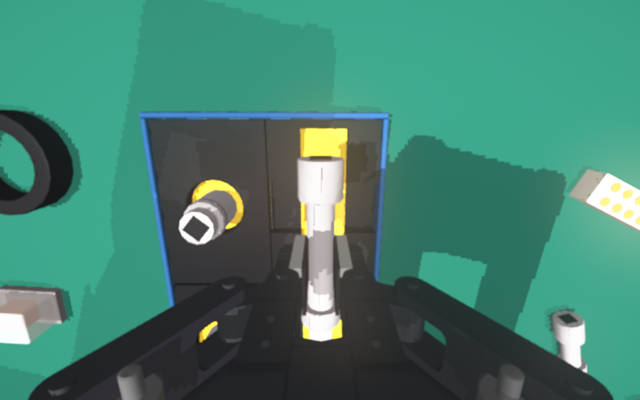

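The bar is centred over the long slot (yellow at (324,140)) and parallel to it, and the small socket stands in its pocket at (200,228). I lower the bar.

Request:
apply_moves:
  moves:
    - {"jaw": 0, "offset": [-1, 3, 20], "rot": [0, 0, 0]}
    - {"jaw": 0, "offset": [0, 0, 20], "rot": [0, 0, 0]}
    - {"jaw": 0, "offset": [0, 0, 10], "rot": [0, 0, 0]}
    - {"jaw": 0, "offset": [0, 0, 0], "rot": [0, 0, 0]}
    - {"jaw": 0, "offset": [0, 0, 0], "rot": [0, 0, 0]}

```text
time_s: 30.9
eef_pos: [0.6448, -0.007, 0.0016]
eef_rot: [0.0, 0.999, 0.034, 0.0]
wrist_force: [-0.3, 0.2, -1.9]
opening: 0.142
grasp_force: 59.5
```

Run:
```python
from h import *
o,im,d=snap('wrist')
plan(.6452,-.0066,-.021,93.8,o)
P=cloud('wrist',o,d,np.ones((400,640),bool)); T=(P-o['eef_pos'])@R(o['eef_rot'])*1000
k=(abs(T[:,1])<12)&(T[:,2]<0)&(T[:,2]>-70); T=T[k]; W=P[k]
for b in range(-60,70,10):
    j=(T[:,0]>=b)&(T[:,0]<b+10)
    if j.any(): print(b,'top z',(np.percentile(W[j,2],95)*1000).round(1),'y',T[j,1].min().round(1),T[j,1].max().round(1),j.sum())
print(T[:,0].max())
```

```text
tcp [ 0.6448 -0.007   0.0016] tilt [ 0.001 -0.    -1.   ] yhead -86.1 delta mm [ 0.4 -0.4 22.6] rot 0.1 q6 1.31 t 30.9
-60 top z 17.5 y -11.6 -11.6 2
-50 top z 47.9 y -4.8 6.5 198
-40 top z 52.1 y -9.7 11.4 480
-30 top z 51.2 y -6.5 8.2 605
-20 top z 48.8 y -5.6 7.4 440
-10 top z 69.8 y -11.9 11.9 609
0 top z 67.4 y -11.8 11.8 737
10 top z 69.7 y -11.9 12.0 1473
20 top z 48.8 y -7.7 11.2 488
30 top z 52.2 y -10.0 11.7 970
40 top z 51.9 y -12.0 11.6 1509
50 top z 17.5 y -12.0 12.0 724
60 top z 20.7 y -11.9 12.0 857
125.63759124747139
```

Request:
apply_moves:
  moves:
    - {"jaw": 0, "offset": [0, 0, 10], "rot": [0, 0, 0]}
    - {"jaw": 0, "offset": [0, 0, 8], "rot": [0, 0, 0]}
    - {"jaw": 0, "offset": [0, 0, 3], "rot": [0, 0, 0]}
    - {"jaw": 0, "offset": [0, 0, 0], "rot": [0, 0, 0]}
    - {"jaw": 0, "offset": [0, 0, 0], "rot": [0, 0, 0]}

```text
time_s: 31.58
eef_pos: [0.6446, -0.007, -0.0195]
eef_rot: [0.0, 0.999, 0.034, 0.0]
wrist_force: [0.3, -0.1, -1.1]
opening: 0.142
grasp_force: 59.5
```

Request:
apply_moves:
  moves:
    - {"jaw": 0.3, "offset": [0, 0, 0], "rot": [0, 0, 0]}
    - {"jaw": 0.3, "offset": [0, 0, 0], "rot": [0, 0, 0]}
    - {"jaw": 0.3, "offset": [0, 0, 0], "rot": [0, 0, 0]}
    - {"jaw": 0.3, "offset": [0, 0, 0], "rot": [0, 0, 0]}
    - {"jaw": 0.3, "offset": [0, 0, -15], "rot": [0, 0, 0]}

```text
time_s: 32.2
eef_pos: [0.643, -0.0067, -0.0055]
eef_rot: [-0.0, 0.999, 0.034, -0.001]
wrist_force: [0.4, 0.2, 0.7]
opening: 0.299
grasp_force: 0.0
```

Request:
apply_moves:
  moves:
    - {"jaw": 0.3, "offset": [0, 0, -30], "rot": [0, 0, 0]}
    - {"jaw": 0.5, "offset": [0, 0, -40], "rot": [0, 0, 0]}
    - {"jaw": 1, "offset": [0, 0, -50], "rot": [0, 0, 0]}
    - {"jaw": 1, "offset": [0, 0, -20], "rot": [0, 0, 0]}
    - {"jaw": 1, "offset": [-20, 0, 0], "rot": [0, 0, 0]}

```text
time_s: 32.83
eef_pos: [0.6266, -0.0087, 0.1384]
eef_rot: [0.001, 0.999, 0.034, 0.003]
wrist_force: [0.4, 0.3, -0.1]
opening: 0.999
grasp_force: 0.0
```

Run:
```python
from h import *
o,im,d=snap('wrist')
plan(.523,-.239,.12,0,o)
r=ctrl.outline_of('wrist','long_bar')[0]; P=cloud('wrist',o,d,r['region'])
c=cv2.minAreaRect(P[:,:2].astype(np.float32)*1000)
print(r['score'],r['position'],c,np.percentile(P[:,2],[50,98]).round(4))
bar('short_bar',None,'top'); bar('short_bar',None,'scene')
```

```text
tcp [ 0.6266 -0.0087  0.1384] tilt [ 0.006 -0.001 -1.   ] yhead -86.1 delta mm [-119.   222.8   18.1] rot -86.1 q6 1.3 t 32.825
0.8 [320.9, 159.0] ((643.5364379882812, -7.547009468078613), (100.82904052734375, 20.350244522094727), 3.5804078578948975) [0.0248 0.0295]
short_bar 0.51 centre [ 0.5225 -0.2376] len 0.07 heading 20.8 pix [417.8, 204.6]
short_bar 0.57 centre [ 0.541  -0.2262] len 0.038 heading 21.0 pix [265.0, 174.2]
```

The long bar is in its slot at (643.5,-7.5), with its top at about 28–29 mm. Now the short bar.

Request:
apply_moves:
  moves:
    - {"jaw": 1, "offset": [-26, 39, 0], "rot": [0, 0, 0]}
    - {"jaw": 1, "offset": [-26, 39, 0], "rot": [0, 0, 0]}
    - {"jaw": 1, "offset": [-26, 39, 0], "rot": [0, 0, 0]}
    - {"jaw": 1, "offset": [-26, 39, 0], "rot": [0, 0, 0]}
    - {"jaw": 1, "offset": [-26, 39, 0], "rot": [0, 0, 0]}

```text
time_s: 33.75
eef_pos: [0.5073, -0.2129, 0.1349]
eef_rot: [-0.0, 0.999, 0.034, -0.0]
wrist_force: [0.0, 0.5, -0.2]
opening: 0.999
grasp_force: 0.0
```

Request:
apply_moves:
  moves:
    - {"jaw": 1, "offset": [-26, 39, 0], "rot": [0, 0, 0]}
    - {"jaw": 0.5, "offset": [0, 0, 20], "rot": [0, 0, 0]}
    - {"jaw": 0.5, "offset": [0, 0, 0], "rot": [0, 0, -8]}
    - {"jaw": 0.5, "offset": [0, 0, 0], "rot": [0, 0, -8]}
    - {"jaw": 0.5, "offset": [0, 0, 0], "rot": [0, 0, 0]}

```text
time_s: 34.38
eef_pos: [0.4847, -0.2524, 0.1149]
eef_rot: [-0.0, 0.985, 0.172, -0.0]
wrist_force: [0.2, 0.1, 0.6]
opening: 0.501
grasp_force: 0.0
```

Run:
```python
from h import *
o,im,d,c,h=bar('short_bar','w17.png')
plan(*c,-.0282,h+90,o)
look('standoff',None)
```

```text
short_bar 0.89 centre [ 0.5247 -0.2367] len 0.07 heading 20.9 pix [316.5, 135.3]
tcp [ 0.4847 -0.2524  0.1149] tilt [-0.  0. -1.] yhead -70.2 delta mm [ 43.   -1.2 143. ] rot -1.1 q6 0.53 t 34.375
standoff 0.66 [281. 235.] ztop 0.0212 rect [ 420.3 -230.7] [119.7  28.2] 12.5 topcircle [ 422.6 -240.9] 60.0 n 966
```

Request:
apply_moves:
  moves:
    - {"jaw": 0.5, "offset": [44, -1, 0], "rot": [0, 0, -1.1]}
    - {"jaw": 0.5, "offset": [0, 0, 40], "rot": [0, 0, 0]}
    - {"jaw": 0.5, "offset": [0, 0, 40], "rot": [0, 0, 0]}
    - {"jaw": 0.5, "offset": [0, 0, 40], "rot": [0, 0, 0]}
    - {"jaw": 0.5, "offset": [0, 0, 0], "rot": [0, 0, 0]}

```text
time_s: 35.2
eef_pos: [0.5229, -0.2343, -0.0079]
eef_rot: [-0.003, 0.983, 0.181, -0.003]
wrist_force: [0.4, -0.7, -0.8]
opening: 0.5
grasp_force: 0.0
```

```bash
cat > prof.py <<'E'
from h import *
o,im,d=snap('wrist')
r=ctrl.outline_of('wrist','short_bar')[0]
P=cloud('wrist',o,d,r['region']); T=(P-o['eef_pos'])@R(o['eef_rot'])*1000
b=cv2.minAreaRect(T[:,:2].astype(np.float32)); print(r['score'],b); print(o['eef_pos'])
for b in range(-44,50,2):
    j=(T[:,0]>=b)&(T[:,0]<b+2)
    if j.any(): print(b,(P[j,2].max()*1000).round(1),T[j,1].min().round(0),T[j,1].max().round(0),end='; ')
E
python3 prof.py
```

```text
0.93 ((0.9685173034667969, 2.894031047821045), (70.85175323486328, 21.428295135498047), 0.07680624723434448)
[ 0.52289887 -0.23433947 -0.00790132]
-36 16.8 3.0 7.0; -34 18.7 -2.0 8.0; -32 18.5 -2.0 8.0; -30 18.5 -2.0 9.0; -28 18.4 -2.0 9.0; -26 18.1 -3.0 9.0; -24 21.7 -2.0 10.0; -22 23.1 -8.0 14.0; -20 22.7 -8.0 13.0; -18 23.1 -8.0 13.0; -16 23.2 -8.0 13.0; -14 23.9 -8.0 13.0; -12 20.9 -6.0 13.0; -10 19.3 -4.0 9.0; -8 19.0 -4.0 9.0; -6 19.3 -4.0 10.0; -4 18.9 -4.0 10.0; -2 19.9 -4.0 9.0; 0 19.0 -4.0 9.0; 2 19.0 -3.0 9.0; 4 19.4 -3.0 9.0; 6 19.4 -4.0 9.0; 8 19.0 -5.0 9.0; 10 19.2 -4.0 9.0; 12 19.0 -4.0 9.0; 14 21.2 -3.0 11.0; 16 23.1 -7.0 13.0; 18 23.2 -7.0 13.0; 20 22.9 -7.0 13.0; 22 23.4 -7.0 13.0; 24 23.2 -8.0 13.0; 26 23.4 -8.0 13.0; 28 22.7 -8.0 13.0; 30 23.5 -8.0 13.0; 32 23.2 -8.0 14.0; 34 23.5 -8.0 13.0; 36 17.8 -2.0 8.0;
```

Request:
apply_moves:
  moves:
    - {"jaw": 0.5, "offset": [0, 0, 6], "rot": [0, 0, 0]}
    - {"jaw": 0.5, "offset": [0, 0, 0], "rot": [0, 0, 0]}
    - {"jaw": 0.5, "offset": [0, 0, 0], "rot": [0, 0, 0]}
    - {"jaw": 0.5, "offset": [0, 0, 0], "rot": [0, 0, 0]}
    - {"jaw": 0.5, "offset": [0, 0, 0], "rot": [0, 0, 0]}

```text
time_s: 35.92
eef_pos: [0.5257, -0.2365, -0.0105]
eef_rot: [0.0, 0.983, 0.182, 0.0]
wrist_force: [-0.9, -0.2, 0.2]
opening: 0.498
grasp_force: 0.0
```

```bash
python3 prof.py
```

```text
0.57 ((-1.0905532836914062, 0.1646738052368164), (21.94856834411621, 71.83110809326172), 89.50990295410156)
[ 0.52567926 -0.23645243 -0.01052876]
-38 16.2 -7.0 7.0; -36 18.3 -9.0 5.0; -34 18.7 -6.0 5.0; -32 18.3 -6.0 6.0; -30 19.5 -6.0 6.0; -28 18.8 -6.0 6.0; -26 20.2 -8.0 8.0; -24 22.8 -11.0 10.0; -22 23.0 -11.0 10.0; -20 22.8 -11.0 10.0; -18 23.1 -11.0 10.0; -16 23.1 -11.0 10.0; -14 22.6 -10.0 10.0; -12 19.5 -7.0 7.0; -10 18.9 -7.0 7.0; -8 20.1 -7.0 7.0; -6 19.3 -7.0 6.0; -4 19.5 -7.0 6.0; -2 19.3 -7.0 6.0; 0 19.9 -7.0 7.0; 2 19.1 -7.0 7.0; 4 19.3 -7.0 7.0; 6 19.3 -7.0 8.0; 8 19.2 -7.0 7.0; 10 19.1 -7.0 7.0; 12 20.7 -5.0 6.0; 14 23.2 -10.0 10.0; 16 23.5 -10.0 11.0; 18 23.1 -10.0 11.0; 20 22.8 -10.0 11.0; 22 22.8 -11.0 11.0; 24 23.5 -11.0 11.0; 26 23.4 -11.0 11.0; 28 23.4 -11.0 11.0; 30 23.4 -11.0 11.0; 32 23.4 -11.0 11.0; 34 19.3 -10.0 9.0;
```

The bare shaft is centred on the tool to within 1 mm. I descend and grip it.

Request:
apply_moves:
  moves:
    - {"jaw": 0.5, "offset": [0, 0, 8], "rot": [0, 0, 0]}
    - {"jaw": 0.5, "offset": [0, 0, 6], "rot": [0, 0, 0]}
    - {"jaw": 0.5, "offset": [0, 0, 4], "rot": [0, 0, 0]}
    - {"jaw": 0.5, "offset": [0, 0, 0], "rot": [0, 0, 0]}
    - {"jaw": 0.5, "offset": [0, 0, 0], "rot": [0, 0, 0]}

```text
time_s: 36.65
eef_pos: [0.5257, -0.2364, -0.0287]
eef_rot: [0.0, 0.983, 0.182, 0.0]
wrist_force: [0.3, 0.4, -0.6]
opening: 0.503
grasp_force: 0.0
```

Request:
apply_moves:
  moves:
    - {"jaw": 0, "offset": [0, 0, 0], "rot": [0, 0, 0]}
    - {"jaw": 0, "offset": [0, 0, 0], "rot": [0, 0, 0]}
    - {"jaw": 0, "offset": [0, 0, 0], "rot": [0, 0, 0]}
    - {"jaw": 0, "offset": [0, 0, 0], "rot": [0, 0, 0]}
    - {"jaw": 0, "offset": [0, 0, 0], "rot": [0, 0, 0]}

```text
time_s: 37.28
eef_pos: [0.5259, -0.2366, -0.0283]
eef_rot: [0.0, 0.983, 0.182, 0.0]
wrist_force: [-1.0, 0.6, 6.2]
opening: 0.147
grasp_force: 60.4
```

Request:
apply_moves:
  moves:
    - {"jaw": 0, "offset": [0, 0, -20], "rot": [0, 0, 0]}
    - {"jaw": 0, "offset": [0, 0, -40], "rot": [0, 0, 0]}
    - {"jaw": 0, "offset": [0, 0, -40], "rot": [0, 0, 0]}
    - {"jaw": 0, "offset": [0, 0, -10], "rot": [0, 0, 0]}
    - {"jaw": 0, "offset": [0, 0, 0], "rot": [0, 0, 8.6]}

```text
time_s: 37.9
eef_pos: [0.526, -0.2366, 0.0824]
eef_rot: [0.001, 0.994, 0.106, 0.001]
wrist_force: [-0.4, -0.3, -1.5]
opening: 0.143
grasp_force: 59.7
```

Request:
apply_moves:
  moves:
    - {"jaw": 0, "offset": [0, 0, 0], "rot": [0, 0, 8.5]}
    - {"jaw": 0, "offset": [1, -37, 0], "rot": [0, 0, 0]}
    - {"jaw": 0, "offset": [1, -37, 0], "rot": [0, 0, 0]}
    - {"jaw": 0, "offset": [1, -37, 0], "rot": [0, 0, 0]}
    - {"jaw": 0, "offset": [1, -37, 0], "rot": [0, 0, 0]}

```text
time_s: 38.52
eef_pos: [0.5186, -0.087, 0.0804]
eef_rot: [-0.0, 0.999, 0.034, -0.001]
wrist_force: [0.5, 0.1, -0.6]
opening: 0.144
grasp_force: 59.6
```

Request:
apply_moves:
  moves:
    - {"jaw": 0, "offset": [1, -37, 0], "rot": [0, 0, 0]}
    - {"jaw": 0, "offset": [0, -37, 0], "rot": [0, 0, 0]}
    - {"jaw": 0, "offset": [0, 0, 30], "rot": [0, 0, 0]}
    - {"jaw": 0, "offset": [0, 0, 30], "rot": [0, 0, 0]}
    - {"jaw": 0, "offset": [0, 0, 0], "rot": [0, 0, 0]}

```text
time_s: 39.15
eef_pos: [0.5124, -0.0136, 0.0185]
eef_rot: [-0.001, 0.999, 0.034, -0.003]
wrist_force: [-0.8, -0.1, -0.9]
opening: 0.14
grasp_force: 59.6
```

```bash
python3 prof.py; python3 -c "
from h import *
plan(.5158,-.015,-.021,93.8); print(ctrl.get_obs()['opening'])"
```

```text
0.69 ((-12.893447875976562, 3.505573272705078), (30.98166275024414, 96.59062194824219), 84.8876724243164)
[ 0.51239849 -0.01359045  0.01854449]
-38 63.3 -2.0 -1.0; -36 65.3 -4.0 6.0; -34 65.3 -5.0 7.0; -32 65.5 -5.0 7.0; -30 65.8 -5.0 7.0; -28 65.3 -5.0 7.0; -26 67.9 -4.0 7.0; -24 69.6 -6.0 8.0; -22 69.9 -6.0 8.0; -20 69.7 -5.0 7.0; -18 70.1 -5.0 7.0; -16 69.8 -5.0 7.0; -14 69.3 -5.0 7.0; -12 69.3 -11.0 7.0; -10 65.6 -5.0 7.0; -8 66.3 -5.0 7.0; -6 66.4 -5.0 7.0; -4 66.1 -5.0 7.0; -2 65.8 -5.0 7.0; 0 66.4 -5.0 7.0; 2 65.9 -5.0 7.0; 4 66.2 -5.0 7.0; 6 65.9 -5.0 7.0; 8 66.4 -5.0 7.0; 10 65.8 -7.0 16.0; 12 66.7 -4.0 8.0; 14 69.6 -15.0 16.0; 16 69.8 -14.0 12.0; 18 69.7 -10.0 11.0; 20 69.8 -13.0 11.0; 22 71.0 -10.0 11.0; 24 69.8 -10.0 11.0; 26 69.7 -10.0 12.0; 28 70.4 -10.0 12.0; 30 69.9 -10.0 12.0; 32 69.6 -10.0 12.0; 34 69.2 -9.0 11.0; tcp [ 0.5154 -0.0145  0.0214] tilt [-0.001  0.    -1.   ] yhead -86.1 delta mm [ 0.4  0.5 42.4] rot 0.1 q6 1.24 t 39.25
0.1453513916305937
```

The bar is level and over the short slot. I lower and release it.

Request:
apply_moves:
  moves:
    - {"jaw": 0, "offset": [0, 0, 15], "rot": [0, 0, 0]}
    - {"jaw": 0, "offset": [0, 0, 14], "rot": [0, 0, 0]}
    - {"jaw": 0, "offset": [0, 0, 8], "rot": [0, 0, 0]}
    - {"jaw": 0, "offset": [0, 0, 4], "rot": [0, 0, 0]}
    - {"jaw": 0, "offset": [0, 0, 0], "rot": [0, 0, 0]}

```text
time_s: 39.88
eef_pos: [0.5155, -0.0145, -0.02]
eef_rot: [-0.0, 0.999, 0.034, -0.0]
wrist_force: [0.7, -0.9, -0.1]
opening: 0.14
grasp_force: 59.6
```

Request:
apply_moves:
  moves:
    - {"jaw": 0.3, "offset": [0, 0, 0], "rot": [0, 0, 0]}
    - {"jaw": 0.3, "offset": [0, 0, 0], "rot": [0, 0, 0]}
    - {"jaw": 0.3, "offset": [0, 0, 0], "rot": [0, 0, 0]}
    - {"jaw": 0.3, "offset": [0, 0, 0], "rot": [0, 0, 0]}
    - {"jaw": 0.3, "offset": [0, 0, -15], "rot": [0, 0, 0]}

```text
time_s: 40.5
eef_pos: [0.5144, -0.0142, -0.0052]
eef_rot: [-0.0, 0.999, 0.034, -0.001]
wrist_force: [-0.0, 0.6, 0.2]
opening: 0.301
grasp_force: 0.0
```

Request:
apply_moves:
  moves:
    - {"jaw": 0.3, "offset": [0, 0, -30], "rot": [0, 0, 0]}
    - {"jaw": 0.3, "offset": [0, 0, -40], "rot": [0, 0, 0]}
    - {"jaw": 0.3, "offset": [0, 0, -50], "rot": [0, 0, 0]}
    - {"jaw": 0.3, "offset": [0, 0, -50], "rot": [0, 0, 0]}
    - {"jaw": 0.3, "offset": [-60, 0, 0], "rot": [0, 0, 0]}

```text
time_s: 41.12
eef_pos: [0.4614, -0.0204, 0.1721]
eef_rot: [0.002, 0.999, 0.034, 0.006]
wrist_force: [-0.7, -0.3, -0.4]
opening: 0.299
grasp_force: 0.0
```

Request:
apply_moves:
  moves:
    - {"jaw": 0.3, "offset": [-40, 0, 0], "rot": [0, 0, 0]}
    - {"jaw": 0.3, "offset": [0, 0, 0], "rot": [0, 0, 0]}
    - {"jaw": 0.3, "offset": [0, 0, 0], "rot": [0, 0, 0]}
    - {"jaw": 0.3, "offset": [0, 0, 0], "rot": [0, 0, 0]}
    - {"jaw": 0.3, "offset": [0, 0, 0], "rot": [0, 0, 0]}

```text
time_s: 41.75
eef_pos: [0.4164, -0.0213, 0.1653]
eef_rot: [-0.0, 0.999, 0.034, -0.0]
wrist_force: [-0.4, 0.0, -0.7]
opening: 0.297
grasp_force: 0.0
```

Run:
```python
from h import *
o,im,d=look('large_socket','w20.png'); look('small_socket',None); look('short_bar',None); look('long_bar',None)
yellow(o,im,d); look('sleeve',None,'top'); look('standoff',None,'top'); print(o['eef_pos'],o['time_s'])
```

```text
large_socket 0.56 [233.  78.] ztop 0.0625 rect [510.4  73.6] [55.7 46. ] 79.8 topcircle [510.4  67.7] 17.6 n 2212
large_socket 0.52 [318.  74.] ztop 0.0295 rect [515.  -15.1] [69.  22.4] 4.5 topcircle [516.3 -15.1] 33.8 n 1272
short_bar 0.66 [317.  72.] ztop 0.0297 rect [514.6 -15.8] [69.1 21. ] 4.5 topcircle [515.5 -16.1] 33.5 n 1238
yel [318.  80.] mean [ 0.5158 -0.013   0.0076] rect [515.2 -13.9] [86. 35.] 3.5
yel [253.  84.] mean [0.5075 0.0553 0.0079] rect [508.1  59.1] [43. 60.] 72.8
sleeve 0.62 [202. 258.] ztop 0.0441 rect [402.1 238.6] [43.4 41.4] 75.0 topcircle [401.5 238.3] 20.9 n 227
standoff 0.87 [415. 258.] ztop 0.0249 rect [ 399.2 -235.5] [79.9 22.9] 15.2 topcircle [ 400.4 -236.8] 38.7 n 332
[ 0.41639143 -0.02127302  0.16525056] 41.75
```

View pics/w20.png

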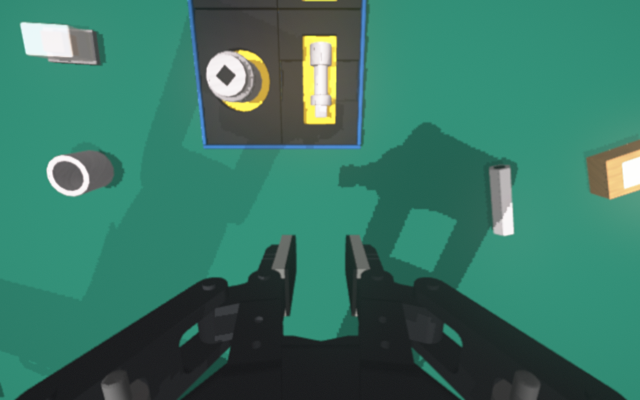

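The short bar lies centred in its slot at (320,78), and the large socket stands in its pocket at (232,76). The sleeve (75,173) and standoff (501,200) have not moved. I already measured the small socket and long bar as seated, so I hand in.

```bash
python3 -c "
from bench import ctrl
print(ctrl.hand_in())"
```

```text
the job is handed in; nothing more can be done
None
```

All four pieces measured as seated in their own pockets, the sleeve and standoff were left where they were, and I handed the job in at about 42 s; no verdict came back.

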